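# Mark the third gap and file the carton

## Robot

A 6-joint arm with a two-finger parallel gripper is mounted at the origin on a cart in front of the work surface, level with it; the furniture and walls round the work are solid. World frame = base frame: x ahead of the robot, y to its left, z up, the work surface at z = 0. Lengths are in m, angles in rad, forces in N, time in s.
With the tool pointing down it reaches from about 0.375 to 0.9 m from the base axis. Payload 3.1 kg.
Tool frame: the origin (TCP) lies between the finger pads; the fingertips stand 25 mm ahead of it and the grasp point (between the pads) lies 6 mm ahead of it; x points along the fingers, y is the direction in which the jaws open and shut, and the axes are right-handed (so a half turn about x gives the same grasp; the last joint's range is limited). The gripper opens to 85 mm and grips with 20 to 120 N. Pads are 22 mm wide; open, the fingers measure 114 mm over their backs; the gripper's body (76 mm by 85 mm) begins 54 mm behind the grasp point. The pads swing forward as they close: fully open they stand 13 mm farther back than shut.
Start: joints at [1.026, 0.527, 1.433, -0, 1.181, -0.178], TCP at [0.224, 0.583, 0.256] pointing down, gripper open.
Joint ranges: [-3.08, 3.08], [-0.75, 2.2], [0.22, 2.44], [-1.43, 4.57], [0, 2.65], [-2.85, 2.85]. Speed limits (rad/s): [2.79, 2.79, 3.14, 3.14, 3.14, 3.14].

## Interface

Orientations are given as a unit quaternion [x, y, z, w].
In Python, from station import manip, viewer, workorder gives the robot as it stands.
- The arm moves only by the shell command python3 -m crank 'ROWS' [FORCE]. ROWS is JSON, one flat list of numbers, 5 for each row, row after row: the opening, from 0 (shut) to 1 (fully open), then the shift along the world's x, y, z in mm, then the turn about the world's z in rad. A call has 1 to 10 rows; each row is the pose to reach, as a shift and turn from the pose commanded when the call began; what a row does not reach only later rows make up. A row lasts 1/8 s, in which the tool goes at most 62.5 mm and 10.7 degrees, less where a joint would pass 70% of its speed; a pose out of reach is approached as far as the arm can. A call with a gripper value outside its range is refused whole. The fingers move at their own pace and stop on an object; FORCE is the grip in N (left out, the last holds). Time passes only in rows, so rows that repeat a pose let the fingers close. It gives the time, the measured TCP pose, the force and the opening at its end, in the units of the state.
- manip.sense(): the state, without advancing time (a new reading comes with each control period).
- viewer.snapshot(name): name is "scene" or "top"; returns a dict with "img" (480x640x3 uint8, red, green, blue), "range_z" (480x640 float32, m along the optical axis (not along the pixel's ray), 0 where there is no reading), "fx", "fy", "cx", "cy" (pixels), "origin" and "attitude" of the camera in the world. Camera axes: x right, y down, z forward; pixel columns grow to the right and rows downward; lengths in m; the calibration is good to about 2 mm. A picture is of the moment at which its call begins.
- workorder.sign_off(): hands the job in, once; it reports no verdict.
The state is a dict: "t": time; "q": joint angles; "qd": joint speeds; "tau": joint torques, N m; "tcp_pos": TCP position; "tool_rot": TCP orientation; "force": force on the tool from outside, world axes, zero at the start; "ft_torque": the same for the moment, N m; "finger_gap": opening from 0.0 (shut) to 1.0 (fully open).
Only numpy, scipy, OpenCV 4.12 (cv2) and the standard library are available. Lean on these libraries where they do the work, as an engineer would, in place of code of your own. Each camera call takes 0.05 s, during which the arm holds its last target.

## Task

With a fingertip, slide the red marker to the right along the rail of the white divider rack, counting the gaps from the left, until it stands at the middle of the third gap. Then push the dark green carton along the worktop to that same third gap and straight in, until it meets the back panel. Only push: the carton stays upright on the worktop and is never lifted, the marker stays at the third gap, and everything else stays where it stands.

Things in the scene. Friction and masses are not known exactly. Their poses are not given: they have to be found in the camera images.
- rack: White divider rack with blue ends, fixed, 440 mm wide, open to the front and top, no floor. Origin: on the worktop, middle of the line of the divider noses; x points into the gaps (away from the robot), y left, z up. Plates 70 mm high at y = 216, 144, 72, 0, -72, -144, -216 mm (the inner ones 4 mm thick) make six gaps, 68 mm clear. The first gap is the leftmost, its middle at y = 180. The third is empty.
- panel_foot (a point): Middle of the lower front edge of the rack's back panel, on the worktop, 68 mm behind the divider noses; axes as the rack's. The panel is 440 mm wide and 100 mm high, and is what the carton meets when it is fully in.
- rail_middle (a point): Middle of the rack's rail, an aluminium bar 10 mm thick along the rack's y, 74 mm behind the noses and 110 mm above the worktop (centre line), held at y = +218 and -218 mm by blue brackets that reach 116 mm above the worktop. Axes as the rack's.
- marker (a joint): Slide of the red marker on the rail: metres to the right (towards the rack's -y) from its left stop. At value q the marker's centre is at y = 0.195 - q in the rack's frame; it slides up to 0.39, with friction of about 1.5 N, and stays where it is left. It starts near the left end.
- marker_top (a point): Centre of the top face of the red marker, a block 20 mm deep (x), 24 mm wide (y) and 56 mm tall, whose top is 156 mm above the worktop, its lower end at 100 mm; axes as the rack's.
- carton: Dark green medicine carton, loose, about 60 g, 84 mm tall. Origin: centre of its underside; x across its width (58 mm), roughly along the rack's -y at the start; y along its length (78 mm), z up. It stands in front of the rack, to the right of the third gap, a 58 mm end facing the gaps, and goes in that way round. Fully home its centre is 29 mm past the divider noses and it stands 10 mm proud of them.
- amber_large: Loose bystander: brown bottle with white cap, 43 mm across, 90 mm tall; standing in one of the gaps 1, 2, 5 or 6 of the rack. Origin: centre of its underside. Leave alone.
- amber_small: Loose bystander: smaller brown bottle with white cap, 38 mm across, 76 mm tall; standing in one of the gaps 1, 2, 5 or 6 of the rack. Origin: centre of its underside. Leave alone.
- tape: Loose bystander: stack of white tape rolls with green rims, 60 mm across, 73 mm tall; standing in one of the gaps 1, 2, 5 or 6 of the rack. Origin: centre of its underside. Leave alone.
- jar: Loose bystander: white ointment jar with ribbed lid, 54 mm across, 47 mm tall; standing in one of the gaps 1, 2, 5 or 6 of the rack. Origin: centre of its underside. Leave alone.
- syrup: Loose bystander: white bottle with lilac cap, 47 mm across, 124 mm tall, standing on the worktop to the right of the work. Origin: centre of its underside. Leave alone.
- carton_slim: Loose bystander: slim white, green and blue carton 40 x 46 x 122 mm tall, standing on the worktop in front of the rack's left end. Origin: centre of its underside. Leave alone.
Mind the look-alikes: they are no part of the job. What is shaped like the carton but brown or pink is not meant.

How it is judged:
On the way, in this order (a step that is already met when the one before it is completed fails the run):
1. the marker stands at the third gap while the carton is still in front of the rack (value of joint marker between 0.141 and 0.177 m and x of carton in the frame of rack below -0.039 m), for 0.2 s.
2. the carton is home in the third gap, with the marker still there (value of joint marker between 0.141 and 0.177 m and x of carton in the frame of rack above 0.024 m and y of carton in the frame of rack between 0.027 and 0.045 m and angle between the x axis of carton and the y axis of rack, either way round below 0.14 rad and angle between carton's own z axis and vertical below 0.1 rad and height (world z) of carton below 0.008 m), for 0.2 s.
At the end, for the whole second after the job is handed in: The marker's centre is within 18 mm of the middle of the third gap; the carton stands upright on the worktop in the third gap, within 5 mm of touching the back panel, within 9 mm of the gap's middle and 8 degrees of straight, at rest; every bystander is within 25 mm of where it stood (all of step 2 and linear speed of carton below 0.02 m/s and velocity of joint marker between -0.02 and 0.02 m/s and distance of each of amber_large, amber_small, tape, jar, syrup, carton_slim from where it was at the start of the episode below 0.025 m).
It fails at once if the carton is lifted off the worktop (height (world z) of carton above 0.015 m).
It fails at once if the carton is tipped (angle between carton's own z axis and vertical above 0.35 rad).
It fails at once if a bystander is moved or knocked over (distance of any of amber_large, amber_small, tape, jar, syrup, carton_slim from where it was at the start of the episode above 0.025 m or angle between any of amber_large, amber_small, tape, jar, syrup, carton_slim's own z axis and vertical above 0.35 rad).
It also fails if it takes over 72 s, if anything falls off the work surface, if the arm or the gripper's body presses on something with over 40 N, if the wrist force passes 120 N, or if a joint passes its speed limit or range.

## Working session

There is one attempt and no reset: what is moved stays moved. The work goes in short steps, Python scripts to look and compute and a shell command to move; the robot and the scene stay as the last step left them, time stands still between calls to the robot, and variables do not carry over. Pictures are saved under pics/ and viewed, and the job is handed in when it is done.

```bash
mkdir -p pics; ls; cat > h.py <<'E'
import numpy as np, cv2
from scipy.spatial.transform import Rotation as R
from station import manip, viewer, workorder
def snap(n):
    s=viewer.snapshot(n); return s
def save(s,f,crop=None,k=1):
    im=s["img"][:,:,::-1]
    if crop: x0,y0,x1,y1=crop; im=im[y0:y1,x0:x1]
    im=cv2.resize(im,None,fx=k,fy=k,interpolation=cv2.INTER_CUBIC) if k!=1 else im
    cv2.imwrite("pics/"+f,im)
def att(s):
    a=np.array(s["attitude"]); return R.from_quat(a).as_matrix() if a.size==4 else a
def p3(s,u,v,d=None):
    d=s["range_z"][int(v),int(u)] if d is None else d
    return att(s)@np.array([(u-s["cx"])/s["fx"]*d,(v-s["cy"])/s["fy"]*d,d])+np.array(s["origin"])
def onz(s,u,v,z):
    r=att(s)@np.array([(u-s["cx"])/s["fx"],(v-s["cy"])/s["fy"],1]); o=np.array(s["origin"])
    return o+r*(z-o[2])/r[2]
def proj(s,p):
    c=att(s).T@(np.array(p)-np.array(s["origin"])); return c[0]/c[2]*s["fx"]+s["cx"],c[1]/c[2]*s["fy"]+s["cy"]
E
python3 - <<'E'
from h import *
for n in("scene","top"):
    s=snap(n); save(s,n+"0.png"); print(n,s["origin"],s["attitude"],s["fx"],s["cx"],s["cy"])
st=manip.sense(); print(st)
E
```

```text
pics
scene [-0.15701556 -0.71232186  1.23931917] [ 0.86471272 -0.369658    0.12829002 -0.31490719] 520.5535004947372 327.2571188812664 238.3653993936959
top [0.10379061 0.08054861 1.69422313] [-0.59183137  0.79468865 -0.10854087  0.08015267] 554.138439353482 324.6627463448588 245.4430659663733
{'t': 0.1, 'q': array([ 1.02553339e+00,  5.28348353e-01,  1.43375291e+00,  2.41644508e-05,
        1.18140913e+00, -1.78510943e-01]), 'qd': array([ 0.00102498, -0.00284635, -0.00014697, -0.00147246,  0.00063535,
       -0.00040421]), 'tau': array([-1.67408939e-04, -4.43305957e+01, -1.78587931e+01, -2.17965021e-04,
        3.93905750e-03, -1.14579007e-05]), 'tcp_pos': array([0.22378095, 0.58293819, 0.25545346]), 'tool_rot': array([ 0.12831274,  0.69549773, -0.12957537,  0.69500286]), 'force': array([ 0.03969707,  0.17639409, -0.5684171 ]), 'ft_torque': array([ 0.02774621, -0.02995039, -0.03019421]), 'finger_gap': 1.0022539206438514}
```

View pics/scene0.png

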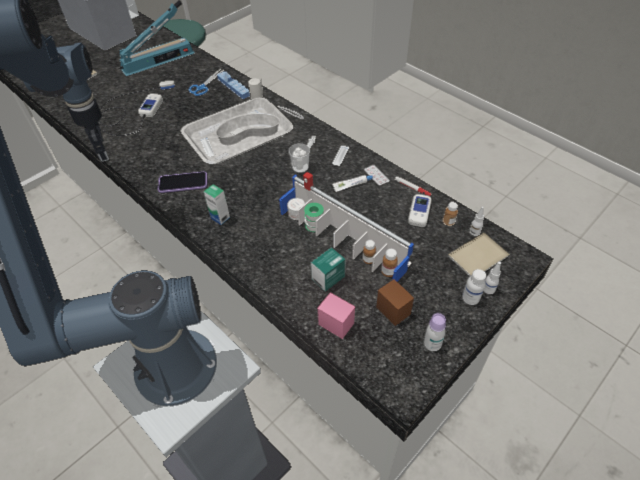

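View pics/top0.png

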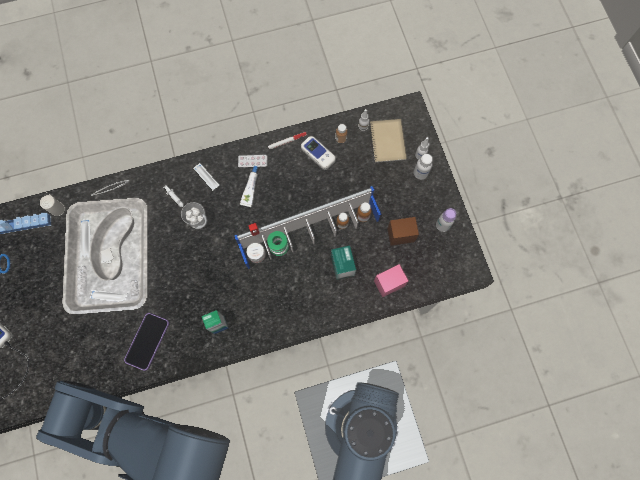

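The dark green carton is at top (344,262). The look-alikes are the brown box (404,231), the pink box (391,279) and the slim carton (214,320). The marker is at (253,229). I'll check these in close crops.

```bash
python3 - <<'E'
from h import *
s=snap("top"); save(s,"c1.png",(225,180,425,300),4)
s=snap("scene"); save(s,"c2.png",(260,160,430,320),4)
E
```

```text
(no output)
```

View pics/c1.png

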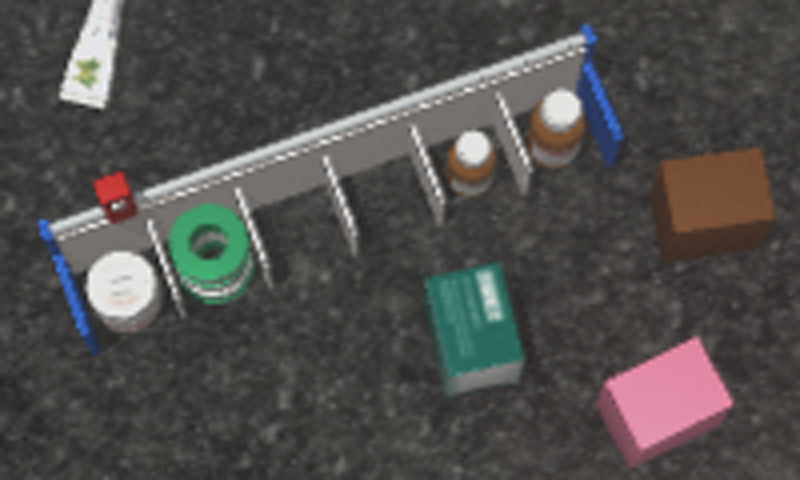

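View pics/c2.png

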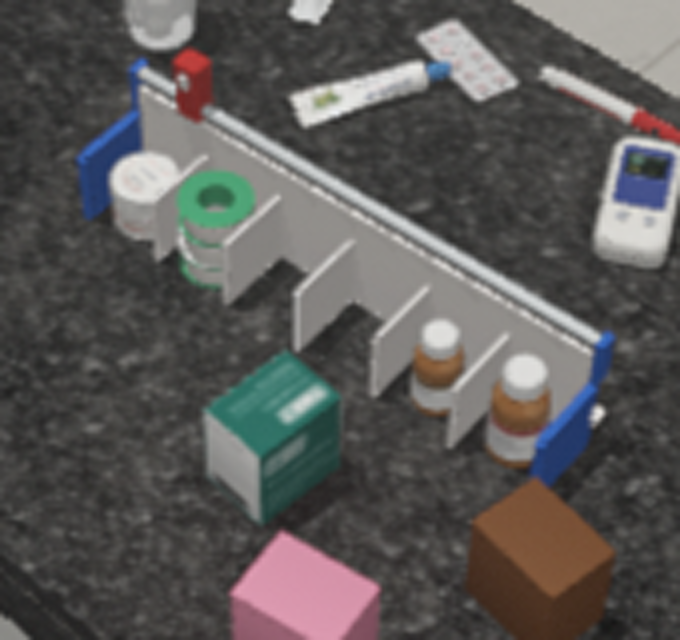

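```bash
cat >> h.py <<'E'
def overlay(s,pose,f,crop,k=4,carton=None):
    x,y,th=pose; c,si=np.cos(th),np.sin(th)
    W=lambda p:(x+c*p[0]-si*p[1],y+si*p[0]+c*p[1],p[2])
    x0,y0,x1,y1=crop
    im=cv2.resize(s["img"][y0:y1,x0:x1,::-1],None,fx=k,fy=k,interpolation=cv2.INTER_CUBIC)
    P=lambda w:tuple(int(round((a-b+.5)*k)) for a,b in zip(proj(s,w),(x0,y0)))
    L=lambda a,b,col:cv2.line(im,P(a),P(b),col,1)
    for yy in(216,144,72,0,-72,-144,-216):
        yy/=1e3
        for a,b in(((0,yy,0),(0,yy,.07)),((0,yy,.07),(.068,yy,.07))): L(W(a),W(b),(0,255,255))
    L(W((.068,.22,.1)),W((.068,-.22,.1)),(255,0,255)); L(W((.074,.218,.115)),W((.074,-.218,.115)),(255,255,0))
    if carton:
        cx,cy,ct=carton; 
        C=lambda a,b,z:(cx+np.cos(ct)*a-np.sin(ct)*b,cy+np.sin(ct)*a+np.cos(ct)*b,z)
        q=[(-.029,-.039),(.029,-.039),(.029,.039),(-.029,.039)]
        for z in(0,.084):
            for i in range(4): L(C(*q[i],z),C(*q[(i+1)%4],z),(0,0,255))
    cv2.imwrite("pics/"+f,im)
E
python3 - <<'E'
from h import *
s=snap("top")
u=lambda a,b:(225+a/4-.5+.125,180+b/4-.5+.125)
# rail ends
A=onz(s,*u(50,232),.115);B=onz(s,*u(585,42),.115); print(A,B,np.linalg.norm(A-B))
for p in [(183,314),(269,284),(355,252),(441,220),(527,190)]: print(onz(s,*u(*p),.0)[:2],onz(s,*u(*p),.07)[:2])
th=np.arctan2(*((A-B)[:2]))  # y axis dir
yd=(A-B)[:2]/np.linalg.norm((A-B)[:2]); th=np.arctan2(-yd[0],yd[1]); xd=np.array([yd[1],-yd[0]])
m=(A+B)[:2]/2-xd*.074; print(m,th)
s2=snap("scene")
# carton top corners from c1
cs=[onz(s,*u(*p),.084)[:2] for p in[(427,278),(499,264),(523,354),(446,372)]]; cs=np.array(cs)
print(cs,cs.mean(0)); e=(cs[0]-cs[3]+cs[1]-cs[2]); ct=np.arctan2(-e[0],e[1]); print(ct,[np.linalg.norm(cs[i]-cs[(i+1)%4]) for i in range(4)])
car=(*cs.mean(0),np.arctan2(e[1],e[0])-np.pi/2); print(car)
overlay(s,(*m,th),"o1.png",(225,180,425,300),4,car)
overlay(s2,(*m,th),"o2.png",(260,160,430,320),4,car)
E
```

```text
[0.62061816 0.19539183 0.115     ] [ 0.65019452 -0.23144651  0.115     ] 0.42786181285956626
[0.56292418 0.11991303] [0.54395421 0.11828661]
[0.56707512 0.04833151] [0.54793365 0.04966262]
[ 0.57284158 -0.02425904] [ 0.55346186 -0.01992872]
[ 0.57865499 -0.09744075] [ 0.55903508 -0.09008678]
[ 0.58291611 -0.17071542] [ 0.56312014 -0.16033398]
[ 0.56158335 -0.02314266] 0.06918112942489026
[[ 0.51456012 -0.06525291]
 [ 0.50948161 -0.12042725]
 [ 0.43789484 -0.11681978]
 [ 0.44119402 -0.05781003]] [ 0.47578265 -0.09007749]
-1.6468833451641864 [np.float64(0.05540757344638926), np.float64(0.0716776098701448), np.float64(0.059101906050650035), np.float64(0.07374266828439799)]
(np.float64(0.47578264746841903), np.float64(-0.09007749228791626), np.float64(-1.6468833451641864))
```

View pics/o1.png

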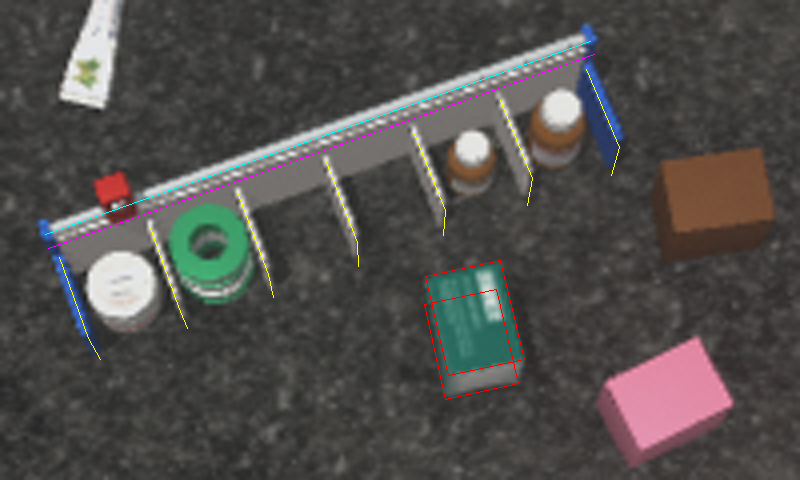

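View pics/o2.png

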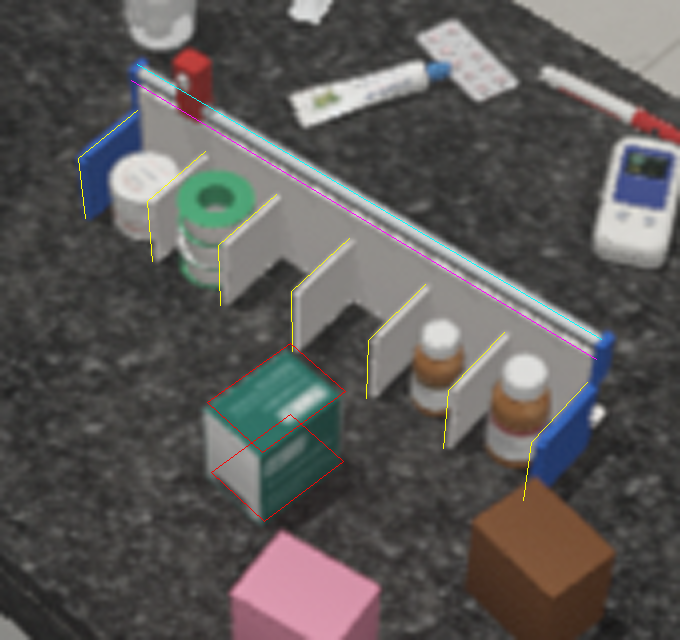

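```bash
python3 - <<'E'
from h import *
from scipy.optimize import least_squares
s=snap("top"); s2=snap("scene")
ut=lambda p:(225+p[0]/4-.375,180+p[1]/4-.375); us=lambda p:(260+p[0]/4-.375,160+p[1]/4-.375)
def T(q,p): x,y,t=q; return (x+np.cos(t)*p[0]-np.sin(t)*p[1],y+np.sin(t)*p[0]+np.cos(t)*p[1],p[2])
ys=[.144,.072,0,-.072,-.144]
obs=[(s,ut(p),(0,y,0)) for p,y in zip([(183,316),(269,286),(355,254),(441,223),(527,193)],ys)]
obs+=[(s2,us(p),(0,y,0)) for p,y in zip([(158,260),(226,303),(297,348),(374,394),(449,446)],ys)]
obs+=[(s2,us(p),(0,y,.07)) for p,y in zip([(154,203),(223,246),(296,292),(375,340),(452,392)],ys)]
f=lambda q:np.ravel([np.subtract(proj(c,T(q,p)),o) for c,o,p in obs])
r=least_squares(f,(.56,-.02,.07)); print(r.x,np.abs(r.fun).max()); print(r.fun.reshape(-1,2).round(1).tolist())
a,b,h=.029,.039,.084
o2=[(s,ut((427,278)),(-a,b,h)),(s,ut((499,264)),(a,b,h)),(s,ut((523,354)),(a,-b,h)),(s,ut((446,372)),(-a,-b,h)),(s,ut((450,394)),(-a,-b,0)),(s,ut((519,382)),(a,-b,0)),
(s2,us((286,353)),(-a,b,h)),(s2,us((341,400)),(a,b,h)),(s2,us((262,460)),(a,-b,h)),(s2,us((206,408)),(-a,-b,h)),(s2,us((262,522)),(a,-b,0)),(s2,us((340,462)),(a,b,0)),(s2,us((209,478)),(-a,-b,0))]
f2=lambda q:np.ravel([np.subtract(proj(c,T(q,p)),o) for c,o,p in o2])
k=least_squares(f2,(.48,-.09,-1.6)); print(k.x,k.fun.reshape(-1,2).round(1).tolist())
x,y,t=r.x; d=k.x[:2]-r.x[:2]; print("carton in rack",np.cos(t)*d[0]+np.sin(t)*d[1],-np.sin(t)*d[0]+np.cos(t)*d[1],"yaw rel",k.x[2]-t+np.pi/2)
m=onz(s,*ut((111,182)),.156); d=m[:2]-r.x[:2]; print("marker",m,np.cos(t)*d[0]+np.sin(t)*d[1],-np.sin(t)*d[0]+np.cos(t)*d[1])
for nm,cam,p,z in[("slim",s,(214,320),.12),("pink",s,(391,279),.08),("brown",s,(404,231),.08),("syrup",s,(450,213),.124),("tube",s,(193,210),.1)]: print(nm,p3(cam,*p))
overlay(s,r.x,"o3.png",(225,180,425,300),4,tuple(k.x)); overlay(s2,r.x,"o4.png",(260,160,430,320),4,tuple(k.x))
E
```

```text
[ 0.56722273 -0.0253674   0.06760095] 1.405648583268345
[[0.9, 1.0], [1.0, 0.7], [0.8, 1.0], [0.5, 1.2], [0.1, 1.1], [0.1, -0.6], [0.3, -0.3], [0.4, -0.1], [-0.4, 0.3], [0.1, -0.3], [-0.1, -1.4], [0.4, -1.0], [0.6, -0.9], [0.0, -0.9], [0.7, -1.4]]
[ 0.47349453 -0.09170093 -1.63779884] [[0.1, 0.1], [0.8, -0.6], [0.9, 1.5], [1.2, 1.2], [-0.4, 1.6], [0.4, 0.6], [0.5, -1.8], [0.8, -1.7], [-0.1, -1.4], [-0.1, -0.8], [0.3, 0.4], [0.6, 0.4], [0.2, -0.8]]
carton in rack -0.0979949122344158 -0.05985072673540778 yaw rel -0.13460346448066485
marker [0.63126203 0.1405701  0.156     ] 0.07510202261769364 0.16123267014045142
slim [0.39997658 0.31702019 0.1265271 ]
pink [ 0.37643793 -0.20851307  0.0817675 ]
brown [ 0.50558358 -0.29281979  0.08556789]
syrup [ 0.50885202 -0.4325889   0.1279868 ]
tube [0.75940725 0.30708179 0.07368286]
```

View pics/o4.png

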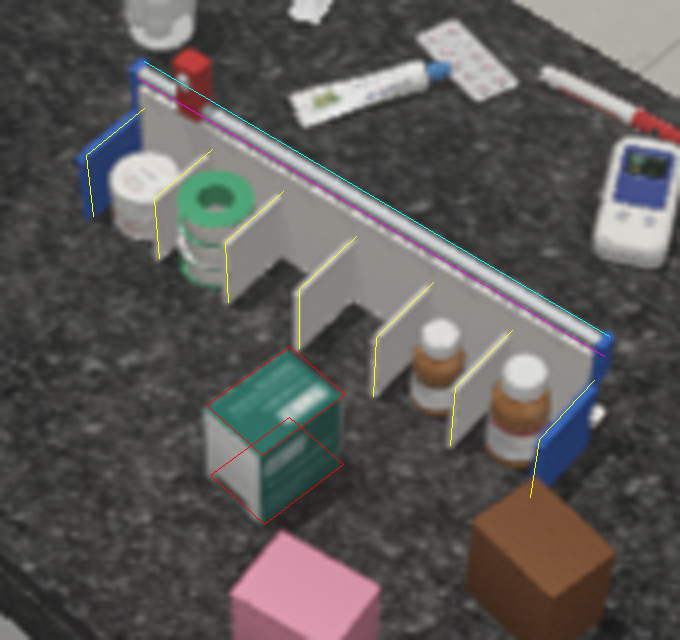

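View pics/o3.png

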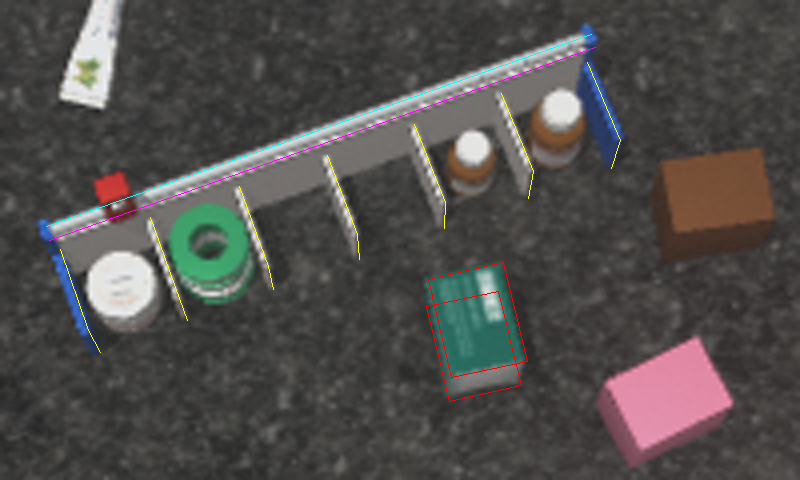

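```bash
cat >> h.py <<'E'
RK=np.array([0.5672,-0.0254,0.0676])
def r2w(x,y): c,s=np.cos(RK[2]),np.sin(RK[2]); return np.array([RK[0]+c*x-s*y,RK[1]+s*x+c*y])
def w2r(p): d=np.array(p[:2])-RK[:2]; c,s=np.cos(RK[2]),np.sin(RK[2]); return np.array([c*d[0]+s*d[1],-s*d[0]+c*d[1]])
def tool():
    st=manip.sense(); m=R.from_quat(st["tool_rot"]).as_matrix(); a=np.arctan2(m[1,1],m[0,1])
    print("t",st["t"],"tcp",st["tcp_pos"].round(4),"rack",w2r(st["tcp_pos"]).round(4),"jaw yaw rel rack x",round(((a-RK[2]+np.pi/2)%np.pi)-np.pi/2,3),"gap",round(st["finger_gap"],3),"F",st["force"].round(1),"q",st["q"].round(2)); print(m.round(2).tolist()) 
    return st
def mv(x,y,z):
    st=manip.sense(); d=np.append(r2w(x,y),z)-st["tcp_pos"]; print("delta mm",(d*1e3).round(1))
E
python3 -c "
from h import *
tool(); mv(.074,.205,.25); mv(.074,.205,.155)"
```

```text
t 0.4 tcp [0.2241 0.5834 0.2562] rack [-0.3012  0.6305] jaw yaw rel rack x 1.136 gap 1.002 F [-0.1  0.6 -0.8] q [ 1.03  0.53  1.43 -0.    1.18 -0.18]
[[-0.0, 0.36, 0.93], [-0.0, 0.93, -0.36], [-1.0, -0.0, -0.0]]
delta mm [ 403.1 -399.2   -6.2]
delta mm [ 403.1 -399.2 -101.2]
```

```bash
python3 -m crank '[0,40,-40,0,-0.12, 0,85,-85,0,-0.24, 0,130,-130,0,-0.36, 0,175,-175,0,-0.5, 0,220,-220,0,-0.64, 0,265,-265,0,-0.78, 0,310,-310,0,-0.9, 0,350,-350,0,-1.02, 0,385,-380,0,-1.136, 0,403,-399,0,-1.136]' 40; python3 -c "
from h import *
tool(); mv(.074,.205,.155)"
```

```text
t: 1.65
tcp_pos: [0.6288, 0.1825, 0.2562]
tool_rot: [0.483, 0.516, -0.483, 0.517]
force: [-0.2, 0.4, 0.2]
finger_gap: 0.0
t 1.65 tcp [0.6288 0.1825 0.2562] rack [0.0755 0.2032] jaw yaw rel rack x -0.0 gap 0.0 F [-0.2  0.4  0.2] q [0.11 0.57 1.35 0.   1.22 0.04]
[[0.0, 1.0, 0.07], [0.0, 0.07, -1.0], [-1.0, 0.0, -0.0]]
delta mm [  -1.6    1.7 -101.2]
```

```bash
python3 -m crank '[0,-1,1,-35,0, 0,-1,1,-65,0, 0,-1,1,-85,0, 0,-1,1,-85,0]'; python3 -c "
from h import *
tool(); s=snap('scene'); save(s,'d1.png',(240,100,400,220),5); s=snap('top'); save(s,'d2.png',(200,160,340,280),5)"
```

```text
t: 2.15
tcp_pos: [0.624, 0.186, 0.1694]
tool_rot: [0.481, 0.519, -0.483, 0.516]
force: [0.6, -1.0, 0.1]
finger_gap: 0.003
t 2.15 tcp [0.624  0.186  0.1694] rack [0.071  0.2071] jaw yaw rel rack x 0.003 gap 0.003 F [ 0.6 -1.   0.1] q [0.12 0.66 1.44 0.   1.05 0.05]
[[-0.01, 1.0, 0.07], [-0.0, 0.07, -1.0], [-1.0, -0.01, -0.0]]
```

View pics/d1.png

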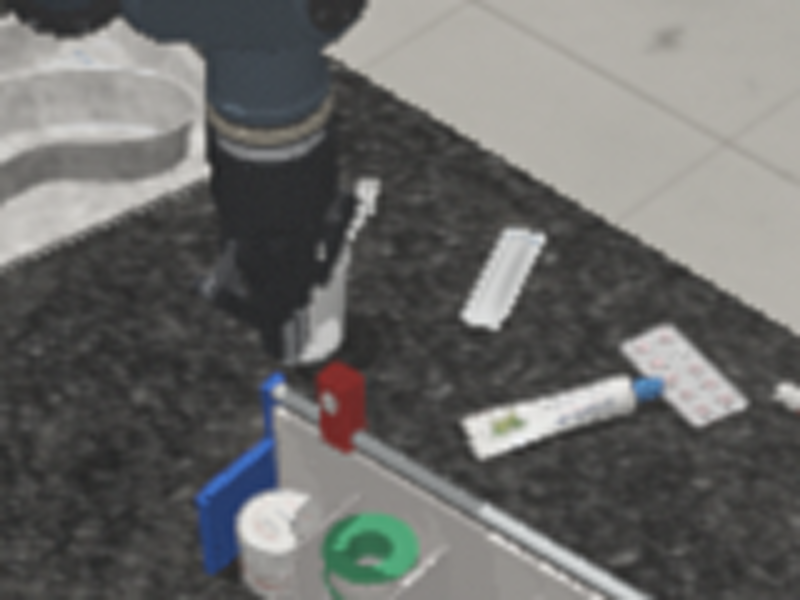

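View pics/d2.png

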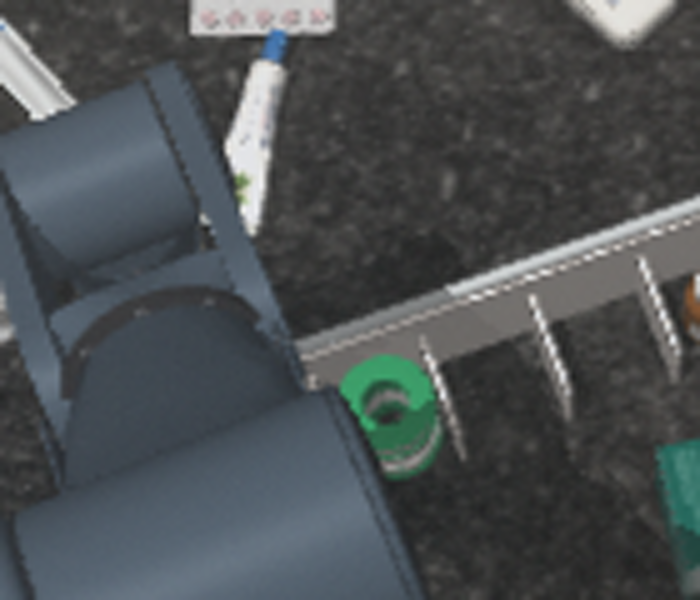

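```bash
python3 -m crank '[0,2,0,-8,0, 0,2,0,-15,0, 0,2,0,-15,0, 0,3,-10,-15,0, 0,3,-20,-15,0, 0,4,-30,-15,0, 0,5,-40,-15,0, 0,5,-50,-15,0]'; python3 -c "
from h import *
tool(); s=snap('scene'); save(s,'d3.png',(240,100,400,220),5)"
```

```text
t: 3.25
tcp_pos: [0.6315, 0.1347, 0.1565]
tool_rot: [0.483, 0.516, -0.482, 0.517]
force: [1.7, 1.2, -0.2]
finger_gap: -0.007
t 3.25 tcp [0.6315 0.1347 0.1565] rack [0.075  0.1554] jaw yaw rel rack x 0.0 gap -0.007 F [ 1.7  1.2 -0.2] q [ 0.04  0.67  1.46  0.    1.   -0.03]
[[0.0, 1.0, 0.07], [0.0, 0.07, -1.0], [-1.0, 0.0, -0.0]]
```

View pics/d3.png

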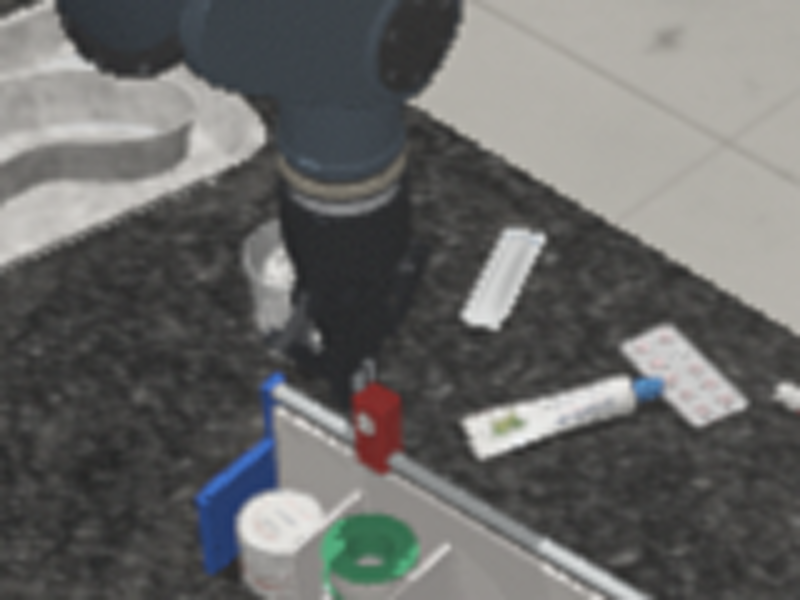

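```bash
python3 -m crank '[0,1,-12,0,0, 0,2,-24,0,0, 0,2,-36,0,0, 0,3,-48,0,0, 0,4,-60,0,0, 0,5,-70,0,0, 0,5,-78,0,0, 0,6,-84,0,0, 0,6,-88,0,0, 0,6,-88,0,0]'; python3 -c "
from h import *
tool(); s=snap('scene'); save(s,'d5.png',(260,160,400,280),5)
for y in(.054,.036,.018): print(y,[round(5*(a-b+.5)) for a,b in zip(proj(s,(*r2w(.064,y),.1)),(260,160))],[round(5*(a-b+.5)) for a,b in zip(proj(s,(*r2w(.074,y),.156)),(260,160))])"
```

```text
t: 4.55
tcp_pos: [0.6368, 0.0469, 0.1561]
tool_rot: [0.482, 0.517, -0.483, 0.517]
force: [0.2, 0.3, -0.5]
finger_gap: 0.001
t 4.55 tcp [0.6368 0.0469 0.1561] rack [0.0744 0.0674] jaw yaw rel rack x 0.0 gap 0.001 F [ 0.2  0.3 -0.5] q [-0.1   0.66  1.48 -0.    1.   -0.17]
[[-0.0, 1.0, 0.07], [-0.0, 0.07, -1.0], [-1.0, -0.0, 0.0]]
0.054 [372, 223] [383, 148]
0.036 [395, 237] [407, 161]
0.018 [419, 251] [431, 175]
```

View pics/d5.png

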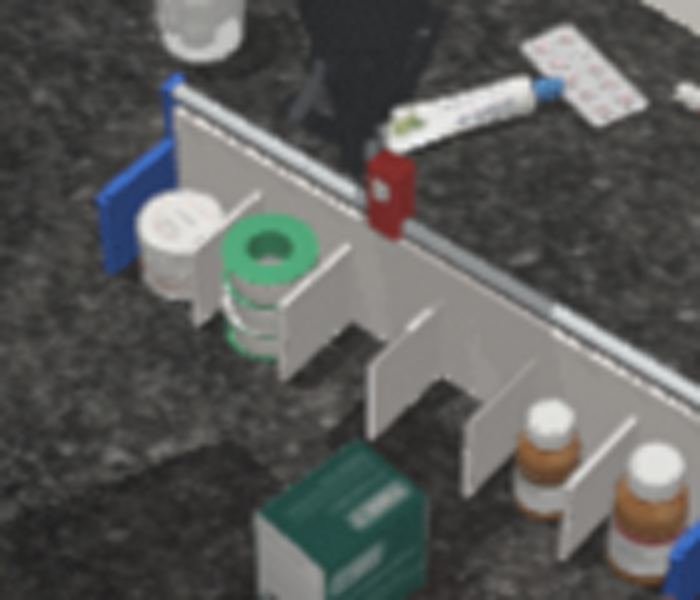

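```bash
python3 -m crank '[0,0,-4,0,0, 0,1,-9,0,0, 0,1,-9,0,0, 0,1,-9,0,0]'; python3 -c "
from h import *
tool()"; python3 -m crank '[0,0,4,0,0, 0,-1,10,0,0, 0,-1,10,20,0, 0,-1,10,60,0, 0,-20,0,100,0, 0,-60,-20,110,0,0,-110,-50,110,0,0,-160,-90,110,0,0,-180,-140,110,0,0,-180,-190,110,0]'; python3 -c "
from h import *
tool(); s=snap('scene'); save(s,'d6.png',(260,160,400,280),5)
for y in(.054,.036,.018): print(y,[round(5*(a-b+.5)) for a,b in zip(proj(s,(*r2w(.064,y),.1)),(260,160))],[round(5*(a-b+.5)) for a,b in zip(proj(s,(*r2w(.074,y),.156)),(260,160))])
s=snap('top'); save(s,'d7.png',(225,180,385,300),5)
for y in(.054,.036,.018): print(y,[round(5*(a-b+.5)) for a,b in zip(proj(s,(*r2w(.074,y),.156)),(225,180))])"
```

```text
t: 5.1
tcp_pos: [0.6384, 0.038, 0.1564]
tool_rot: [0.483, 0.516, -0.483, 0.517]
force: [0.9, -1.1, 0.1]
finger_gap: -0.003
t 5.1 tcp [0.6384 0.038  0.1564] rack [0.0753 0.0585] jaw yaw rel rack x 0.0 gap -0.003 F [ 0.9 -1.1  0.1] q [-0.11  0.67  1.48 -0.    1.   -0.18]
[[0.0, 1.0, 0.07], [-0.0, 0.07, -1.0], [-1.0, 0.0, 0.0]]
t: 6.35
tcp_pos: [0.4562, -0.1517, 0.2667]
tool_rot: [0.483, 0.517, -0.483, 0.517]
force: [1.6, 0.1, -0.1]
finger_gap: -0.002
t 6.35 tcp [ 0.4562 -0.1517  0.2667] rack [-0.1192 -0.1186] jaw yaw rel rack x 0.001 gap -0.002 F [ 1.6  0.1 -0.1] q [-0.55  0.32  1.77  0.    1.05 -0.62]
[[-0.0, 1.0, 0.07], [0.0, 0.07, -1.0], [-1.0, -0.0, -0.0]]
0.054 [372, 223] [383, 148]
0.036 [395, 237] [407, 161]
0.018 [419, 251] [431, 175]
0.054 [314, 169]
0.036 [343, 158]
0.018 [372, 148]
```

View pics/d6.png

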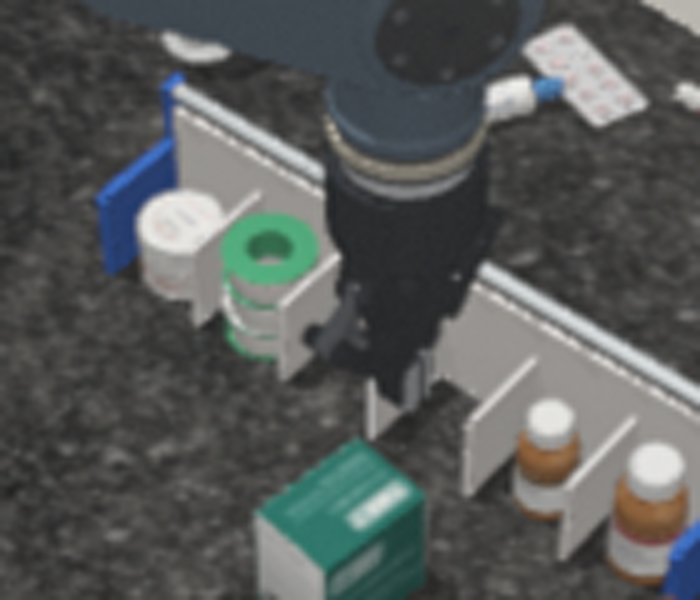

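View pics/d7.png

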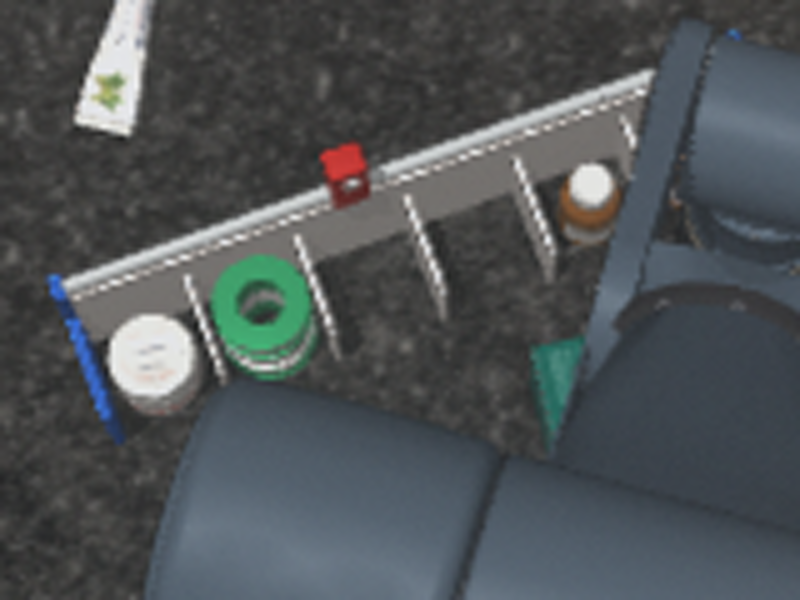

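```bash
python3 -c "
from h import *
tool(); s=snap('top')
for p in[(600,385),(697,340),(640,452)]: print(w2r(onz(s,225+p[0]/4-.4,180+p[1]/4-.4,.08)))
for p in[(658,178),(655,258),(668,230)]: print('brown',w2r(onz(s,225+p[0]/4-.4,180+p[1]/4-.4,.08)))
mv(-.098,-.130,.2); mv(-.098,-.130,.047)"
```

```text
t 6.45 tcp [ 0.4589 -0.156   0.2671] rack [-0.1168 -0.123 ] jaw yaw rel rack x -0.004 gap 0.001 F [0.2 0.7 0.5] q [-0.56  0.32  1.77 -0.    1.05 -0.62]
[[0.0, 1.0, 0.06], [-0.0, 0.06, -1.0], [-1.0, 0.0, 0.0]]
[-0.17644047 -0.12804149]
[-0.16993256 -0.20892188]
[-0.23372838 -0.13683119]
brown [-0.04193361 -0.22989378]
brown [-0.09989142 -0.20365966]
brown [-0.08291747 -0.22127831]
delta mm [ 19.8  -8.1 -66.7]
delta mm [  19.8   -8.1 -219.7]
```

```bash
python3 -m crank '[0.4,20,-8,0,0, 0.4,20,-8,-40,0, 0.4,20,-8,-85,0, 0.4,20,-8,-125,0, 0.4,20,-8,-150,0, 0.4,20,-8,-150,0]'; python3 -c "
from h import *
tool(); mv(-.098,-.130,.047); s=snap('scene'); save(s,'e1.png',(270,180,430,300),5)"
```

```text
t: 7.25
tcp_pos: [0.477, -0.1575, 0.1147]
tool_rot: [0.482, 0.519, -0.483, 0.515]
force: [-0.2, 0.7, 0.2]
finger_gap: 0.4
t 7.25 tcp [ 0.477  -0.1575  0.1147] rack [-0.0989 -0.1257] jaw yaw rel rack x 0.002 gap 0.4 F [-0.2  0.7  0.2] q [-0.54  0.6   1.86  0.    0.7  -0.61]
[[-0.0, 1.0, 0.07], [0.0, 0.07, -1.0], [-1.0, -0.0, -0.0]]
delta mm [  1.2  -4.2 -67.7]
```

View pics/e1.png

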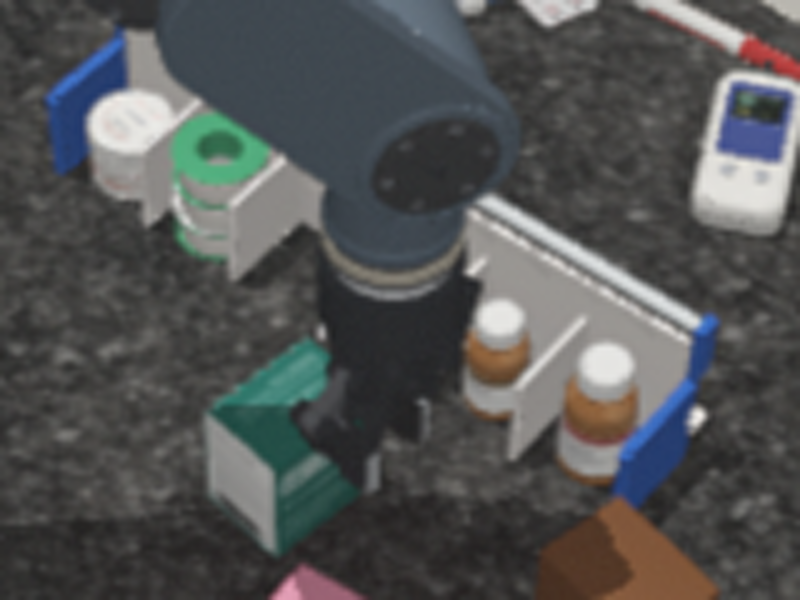

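```bash
python3 -m crank '[0.4,1,-3,-10,0, 0.4,1,-4,-30,0, 0.4,1,-4,-50,0, 0.4,1,-4,-64,0, 0.4,1,-4,-66,0, 0.4,1,-4,-66,0]'; python3 -c "
from h import *
tool(); s=snap('scene'); save(s,'e2.png',(270,180,430,300),5)"
```

```text
t: 8.05
tcp_pos: [0.4794, -0.1638, 0.0507]
tool_rot: [0.483, 0.516, -0.483, 0.517]
force: [1.1, -0.9, -0.1]
finger_gap: 0.398
t 8.05 tcp [ 0.4794 -0.1638  0.0507] rack [-0.0969 -0.1321] jaw yaw rel rack x 0.0 gap 0.398 F [ 1.1 -0.9 -0.1] q [-0.55  0.72  1.87  0.    0.55 -0.62]
[[0.0, 1.0, 0.07], [-0.0, 0.07, -1.0], [-1.0, 0.0, 0.0]]
```

View pics/e2.png

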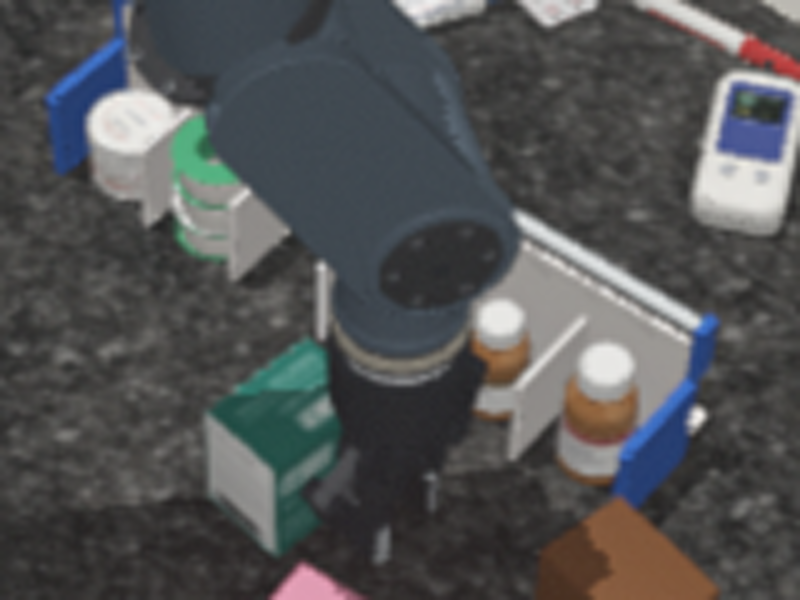

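```bash
python3 -m crank '[0.4,-1,12,0,0, 0.4,-2,22,0,0, 0.4,-2,30,0,0, 0.4,-3,38,0,0, 0.4,-3,46,0,0, 0.4,-4,54,0,0, 0.4,-4,62,0,0, 0.4,-5,70,0,0, 0.4,-5,78,0,0, 0.4,-6,85,0,0]'; python3 -c "
from h import *
tool(); s=snap('scene'); save(s,'e3.png',(260,180,420,300),5)"
```

```text
t: 9.35
tcp_pos: [0.4731, -0.0781, 0.0503]
tool_rot: [0.483, 0.517, -0.483, 0.517]
force: [0.1, -0.9, 0.8]
finger_gap: 0.403
t 9.35 tcp [ 0.4731 -0.0781  0.0503] rack [-0.0974 -0.0462] jaw yaw rel rack x 0.001 gap 0.403 F [ 0.1 -0.9  0.8] q [-0.4   0.71  1.94 -0.    0.49 -0.47]
[[0.0, 1.0, 0.07], [-0.0, 0.07, -1.0], [-1.0, 0.0, 0.0]]
```

View pics/e3.png

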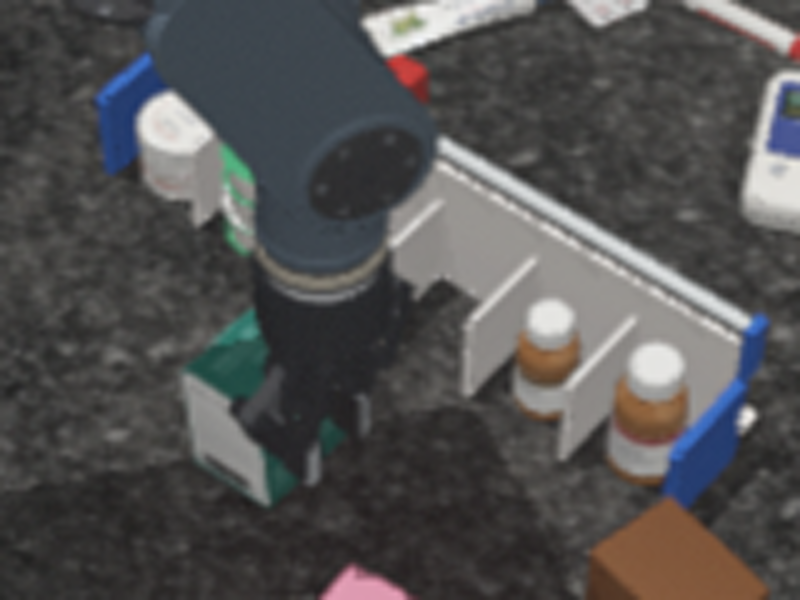

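```bash
python3 -m crank '[0.4,0,8,0,0, 0.4,-1,16,0,0, 0.4,-2,24,0,0, 0.4,-2,31,0,0, 0.4,-3,37,0,0, 0.4,-3,40,0,0, 0.4,-3,40,0,0]'; python3 -m crank '[0.4,0,-5,0,0, 0.4,1,-15,0,0, 0.4,2,-30,10,0, 0.4,2,-32,50,0, 0.4,2,-32,100,0, 0.4,2,-70,150,0,  0.4,2,-120,150,0, 0.4,2,-160,150,0, 0.4,2,-160,150,0]'; python3 -c "
from h import *
tool(); s=snap('scene'); save(s,'e4.png',(260,180,400,300),5); s=snap('top'); save(s,'e5.png',(225,180,385,300),5)"
```

```text
t: 10.28
tcp_pos: [0.47, -0.0384, 0.0503]
tool_rot: [0.483, 0.517, -0.483, 0.517]
force: [0.1, -0.8, 0.1]
finger_gap: 0.402
t: 11.4
tcp_pos: [0.4724, -0.2028, 0.2014]
tool_rot: [0.484, 0.514, -0.484, 0.517]
force: [0.6, 0.5, -0.1]
finger_gap: 0.401
t 11.4 tcp [ 0.4724 -0.2028  0.2014] rack [-0.1065 -0.1706] jaw yaw rel rack x -0.005 gap 0.401 F [ 0.6  0.5 -0.1] q [-0.62  0.46  1.77 -0.    0.91 -0.69]
[[0.0, 1.0, 0.06], [-0.0, 0.06, -1.0], [-1.0, 0.0, 0.0]]
```

View pics/e4.png

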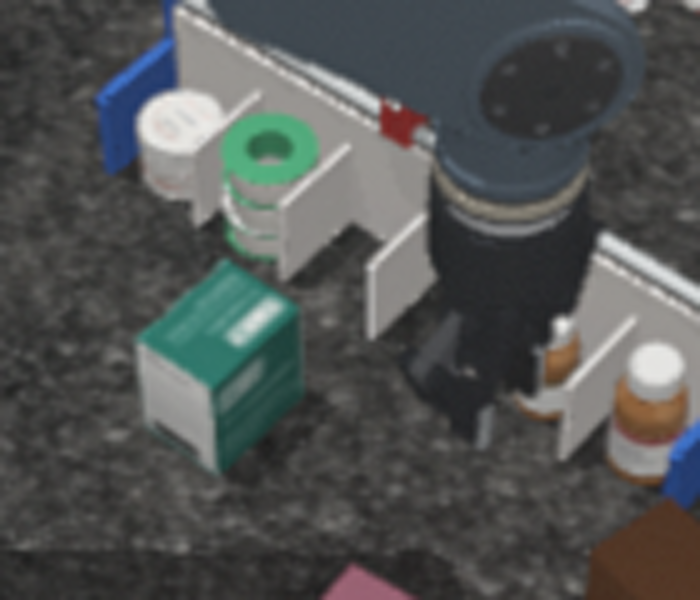

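View pics/e5.png

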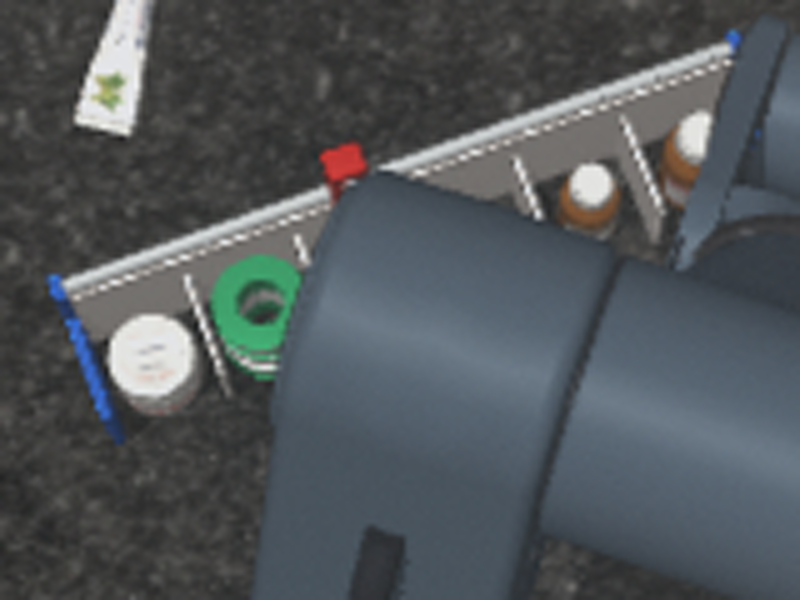

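```bash
python3 - <<'E'
from h import *
from scipy.optimize import least_squares
s=snap("scene")
us=lambda p:(260+p[0]/5-.4,180+p[1]/5-.4)
def T(q,p): x,y,t=q; return (x+np.cos(t)*p[0]-np.sin(t)*p[1],y+np.sin(t)*p[0]+np.cos(t)*p[1],p[2])
a,b,h=.029,.039,.084
o=[((228,262),(-a,b,h)),((300,306),(a,b,h)),((214,388),(a,-b,h)),((139,343),(-a,-b,h)),((222,474),(a,-b,0)),((302,388),(a,b,0)),((147,426),(-a,-b,0))]
f=lambda q:np.ravel([np.subtract(proj(s,T(q,p)),us(u)) for u,p in o])
k=least_squares(f,(.48,0,-1.5)); print(k.x,k.fun.reshape(-1,2).round(1).tolist(),"rack",w2r(k.x),"yaw",k.x[2]-RK[2]+np.pi/2)
overlay(s,RK,"e6.png",(260,180,400,300),5,tuple(k.x))
E
```

```text
[ 0.46479291 -0.00146924 -1.46907013] [[-0.7, -1.0], [0.4, -0.4], [0.2, 0.2], [-0.4, -0.7], [-0.0, 0.5], [0.6, 1.0], [-0.0, 0.4]] rack [-0.1005567   0.03079355] yaw 0.034126193884256306
```

View pics/e6.png

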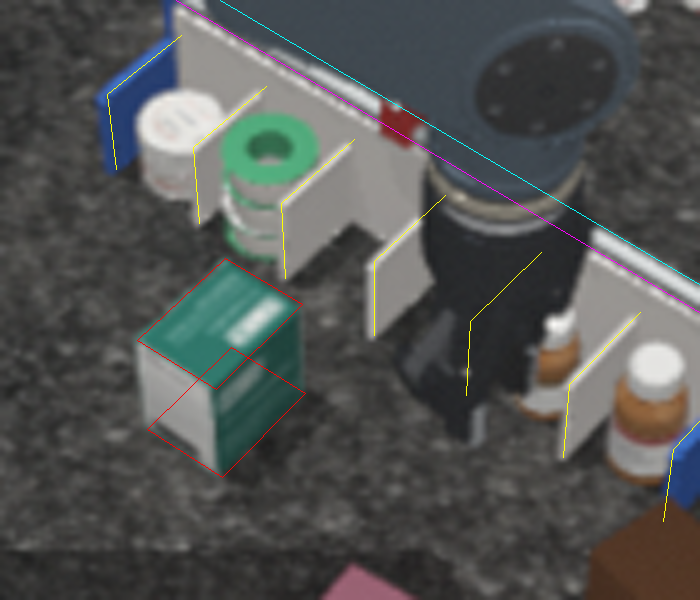

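```bash
python3 -c "
from h import *
tool(); mv(-.1,-.04,.2); mv(-.1,-.04,.05)"
```

```text
t 11.55 tcp [ 0.4713 -0.1984  0.2004] rack [-0.1073 -0.1661] jaw yaw rel rack x -0.0 gap 0.401 F [ 0.   0.2 -0.3] q [-0.62  0.46  1.77  0.    0.91 -0.68]
[[-0.0, 1.0, 0.07], [0.0, 0.07, -1.0], [-1.0, -0.0, -0.0]]
delta mm [ -1.2 126.4  -0.4]
delta mm [  -1.2  126.4 -150.4]
```

```bash
python3 -m crank '[0.4,0,40,0,0, 0.4,0,80,0,0, 0.4,-1,115,0,0, 0.4,-1,126,-20,0, 0.4,-1,126,-60,0, 0.4,-1,126,-100,0, 0.4,-1,126,-135,0, 0.4,-1,126,-150,0, 0.4,-1,126,-150,0, 0.4,-2,136,-150,0]'; python3 -c "
from h import *
tool(); mv(-.1,-.0005,.05)"
```

```text
t: 12.8
tcp_pos: [0.471, -0.0628, 0.0513]
tool_rot: [0.483, 0.516, -0.483, 0.517]
force: [0.0, 0.3, -0.5]
finger_gap: 0.402
t 12.8 tcp [ 0.471  -0.0628  0.0513] rack [-0.0985 -0.0308] jaw yaw rel rack x -0.0 gap 0.402 F [ 0.   0.3 -0.5] q [-0.37  0.7   1.95  0.    0.48 -0.44]
[[0.0, 1.0, 0.07], [-0.0, 0.07, -1.0], [-1.0, 0.0, 0.0]]
delta mm [-3.6 30.1 -1.3]
```

```bash
python3 -m crank '[0.4,-1,10,0,0, 0.4,-2,18,0,0, 0.4,-2,24,0,0, 0.4,-2,28,0,0, 0.4,-3,30,0,0, 0.4,-3,30,0,0]'; python3 -c "
from h import *
tool()"; python3 -m crank '[0.4,0,-5,0,0, 0.4,1,-15,0,0, 0.4,2,-25,10,0, 0.4,2,-32,50,0, 0.4,2,-32,100,0, 0.4,0,-60,150,-0.17,  0.4,-20,-100,150,-0.34, 0.4,-40,-130,150,-0.5, 0.4,-50,-160,150,-0.68, 0.4,-50,-160,150,-0.85]'; python3 -c "
from h import *
tool(); s=snap('scene'); save(s,'f1.png',(260,180,400,300),5);s=snap('top'); save(s,'f2.png',(225,180,385,300),5)"
```

```text
t: 13.55
tcp_pos: [0.467, -0.0325, 0.0503]
tool_rot: [0.483, 0.517, -0.483, 0.517]
force: [-0.1, -0.9, 0.8]
finger_gap: 0.402
t 13.55 tcp [ 0.467  -0.0325  0.0503] rack [-0.1005 -0.0004] jaw yaw rel rack x 0.0 gap 0.402 F [-0.1 -0.9  0.8] q [-0.31  0.7   1.97  0.    0.47 -0.38]
[[-0.0, 1.0, 0.07], [0.0, 0.07, -1.0], [-1.0, -0.0, -0.0]]
t: 14.8
tcp_pos: [0.4166, -0.1955, 0.2012]
tool_rot: [0.654, 0.268, -0.654, 0.269]
force: [-0.5, -0.6, -0.1]
finger_gap: 0.403
t 14.8 tcp [ 0.4166 -0.1955  0.2012] rack [-0.1618 -0.1595] jaw yaw rel rack x -0.859 gap 0.403 F [-0.5 -0.6 -0.1] q [-0.68  0.4   1.89 -0.    0.85  0.11]
[[0.0, 0.7, -0.71], [-0.0, -0.71, -0.7], [-1.0, 0.0, 0.0]]
```

View pics/f1.png

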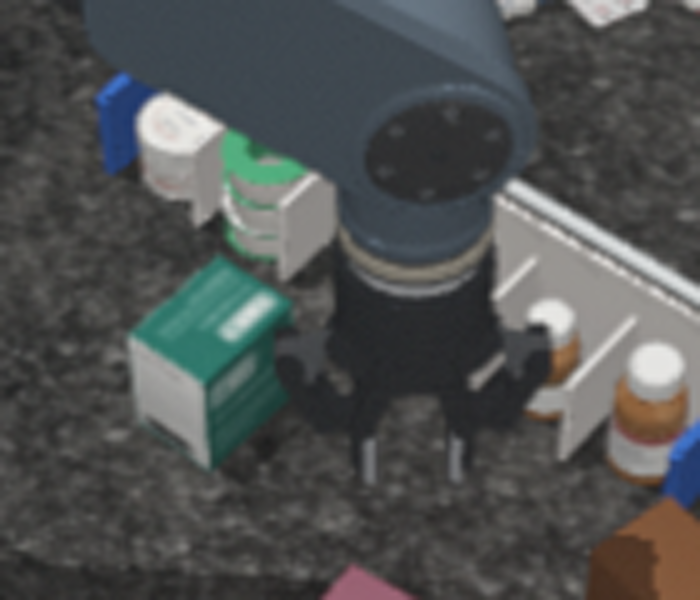

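View pics/f2.png

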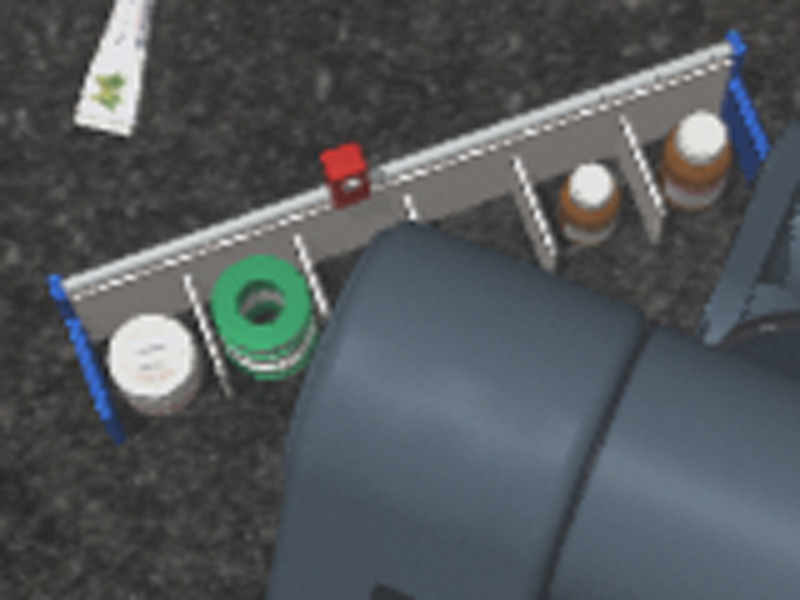

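```bash
python3 -c "
from h import *
tool(); mv(-.17,.0365,.2); mv(-.17,.0365,.05)"
```

```text
t 14.9 tcp [ 0.4166 -0.1938  0.2009] rack [-0.1616 -0.1578] jaw yaw rel rack x -0.852 gap 0.401 F [-0.3 -0.7  0. ] q [-0.68  0.4   1.9   0.    0.85  0.1 ]
[[0.0, 0.71, -0.71], [-0.0, -0.71, -0.71], [-1.0, 0.0, -0.0]]
delta mm [-21.5 193.3  -0.9]
delta mm [ -21.5  193.3 -150.9]
```

```bash
python3 -m crank '[0.3,-5,30,0,-0.15, 0.3,-10,65,0,-0.3, 0.3,-15,100,0,-0.45, 0.3,-21,135,0,-0.6, 0.3,-21,170,0,-0.72, 0.3,-21,193,0,-0.72, 0.3,-21,193,-30,-0.72, 0.3,-21,193,-60,-0.72, 0.3,-21,193,-60,-0.72]'; python3 -c "
from h import *
tool(); mv(-.17,.0365,.05);s=snap('scene'); save(s,'f3.png',(240,180,400,300),5)"
```

```text
t: 16.02
tcp_pos: [0.3949, 0.0009, 0.1394]
tool_rot: [-0.705, -0.026, 0.708, -0.025]
force: [0.8, -0.3, 0.4]
finger_gap: 0.3
t 16.025 tcp [0.3949 0.0009 0.1394] rack [-0.1702  0.0379] jaw yaw rel rack x -1.567 gap 0.3 F [ 0.8 -0.3  0.4] q [-0.28  0.46  2.1  -0.    0.58  1.22]
[[-0.0, 0.07, -1.0], [0.0, -1.0, -0.07], [-1.0, -0.0, 0.0]]
delta mm [  0.2  -1.3 -89.4]
```

View pics/f3.png

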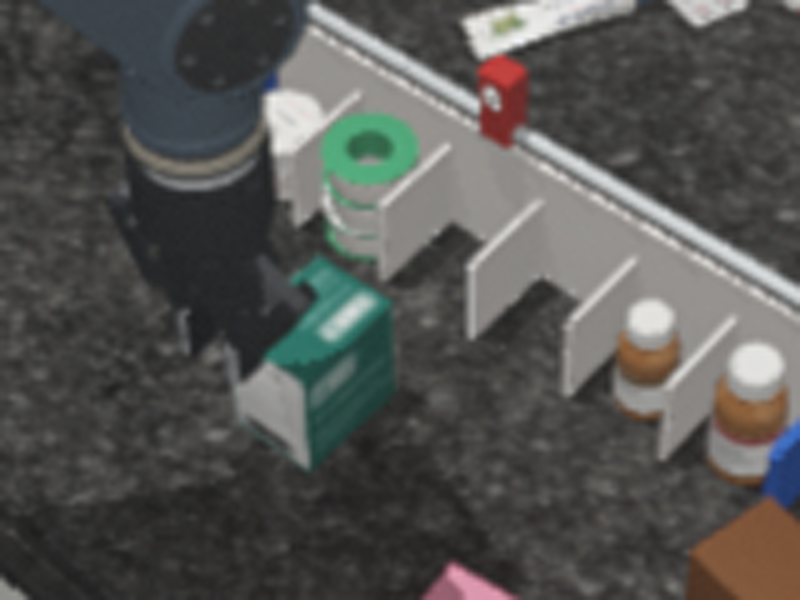

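```bash
python3 -m crank '[0.3,0,-1,-25,0, 0.3,0,-1,-50,0, 0.3,0,-1,-75,0, 0.3,0,-1,-88,0, 0.3,0,-1,-89,0, 0.3,0,-1,-89,0]'; python3 -c "
from h import *
tool(); s=snap('top'); save(s,'f4.png',(225,180,385,300),5); s=snap('scene'); save(s,'f5.png',(240,180,400,300),5)"
```

```text
t: 16.82
tcp_pos: [0.3969, -0.0008, 0.0522]
tool_rot: [0.707, 0.024, -0.706, 0.025]
force: [-0.0, -0.1, 0.6]
finger_gap: 0.296
t 16.825 tcp [ 0.3969 -0.0008  0.0522] rack [-0.1683  0.036 ] jaw yaw rel rack x -1.569 gap 0.296 F [-0.  -0.1  0.6] q [-0.29  0.68  2.15  0.    0.31  1.22]
[[0.0, 0.07, -1.0], [-0.0, -1.0, -0.07], [-1.0, 0.0, -0.0]]
```

View pics/f4.png

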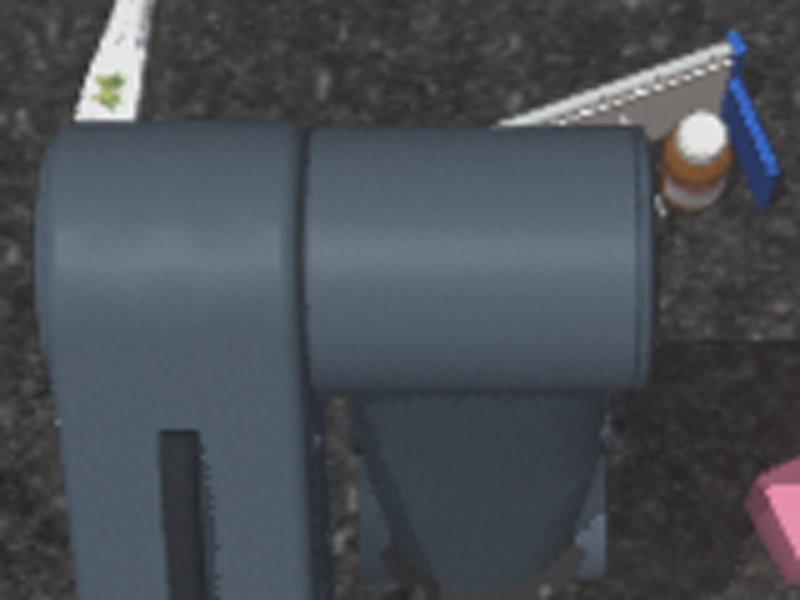

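View pics/f5.png

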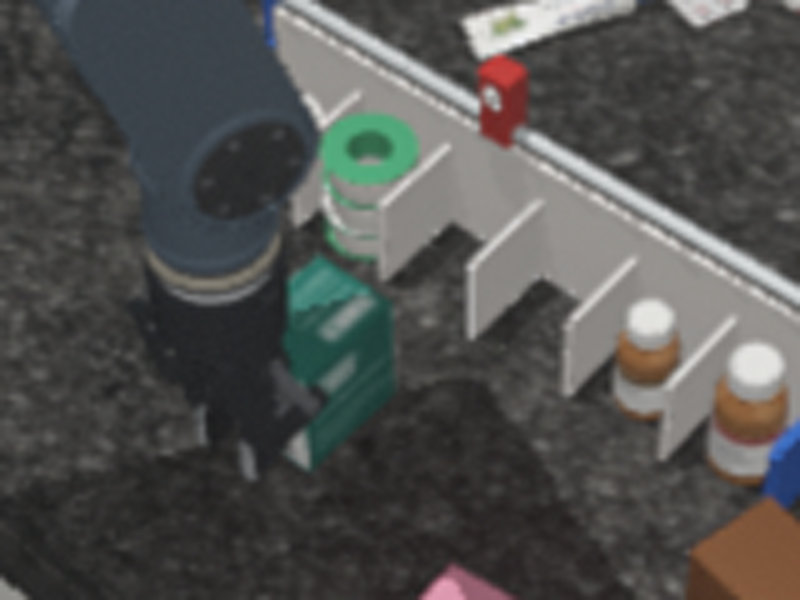

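```bash
python3 -m crank '[0.3,12,1,-1,0, 0.3,21,1,-2,0, 0.3,30,2,-2,0, 0.3,39,3,-2,0, 0.3,48,3,-2,0, 0.3,57,4,-2,0, 0.3,66,4,-2,0, 0.3,75,5,-2,0, 0.3,80,5,-2,0, 0.3,80,5,-2,0]'; python3 -c "
from h import *
tool(); s=snap('scene'); save(s,'f6.png',(260,160,400,280),5)"
```

```text
t: 18.18
tcp_pos: [0.4767, 0.0044, 0.0493]
tool_rot: [0.707, 0.024, -0.706, 0.024]
force: [0.1, -0.5, -0.5]
finger_gap: 0.297
t 18.175 tcp [0.4767 0.0044 0.0493] rack [-0.0883  0.0358] jaw yaw rel rack x -1.569 gap 0.297 F [ 0.1 -0.5 -0.5] q [-0.23  0.71  1.95  0.    0.48  1.28]
[[0.0, 0.07, -1.0], [-0.0, -1.0, -0.07], [-1.0, 0.0, -0.0]]
```

View pics/f6.png

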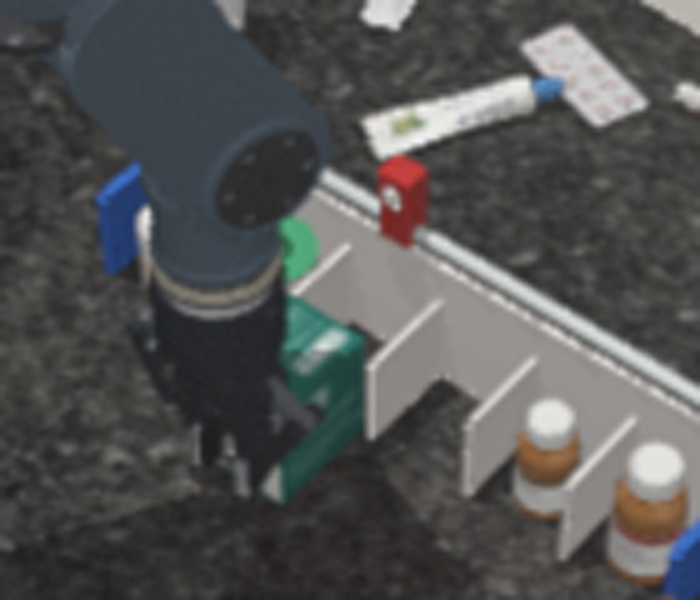

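```bash
python3 -m crank '[0.3,6,0,0,0, 0.3,12,1,0,0, 0.3,18,1,0,0, 0.3,24,1,0,0, 0.3,24,1,0,0]'; python3 -c "
from h import *
tool(); s=snap('scene'); save(s,'f7.png',(260,160,400,280),5)"
```

```text
t: 18.85
tcp_pos: [0.5011, 0.0053, 0.0494]
tool_rot: [0.707, 0.024, -0.706, 0.024]
force: [0.0, -0.5, 0.7]
finger_gap: 0.299
t 18.85 tcp [0.5011 0.0053 0.0494] rack [-0.0639  0.0351] jaw yaw rel rack x -1.57 gap 0.299 F [ 0.  -0.5  0.7] q [-0.21  0.72  1.89  0.    0.53  1.29]
[[0.0, 0.07, -1.0], [-0.0, -1.0, -0.07], [-1.0, 0.0, -0.0]]
```

View pics/f7.png

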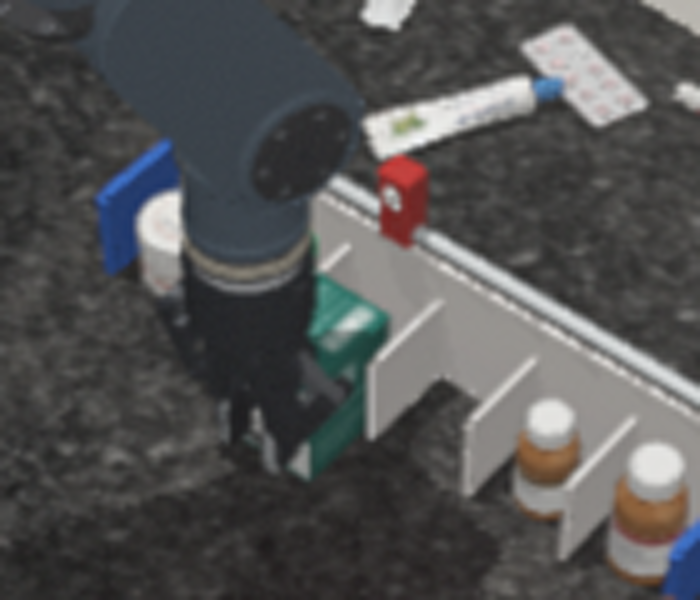

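```bash
python3 -c "
from h import *
s=snap('scene')
for u,v in[(352,90),(350,140),(310,180),(315,210),(240,280)]: p=p3(s,260+u/5,160+v/5); print(u,v,w2r(p).round(3),p[2].round(3))"; python3 -m crank '[0.3,6,0,0,0, 0.3,12,1,0,0, 0.3,18,1,0,0, 0.3,24,2,0,0, 0.3,29,2,0,0, 0.3,29,2,0,0]';python3 -c "
from h import *
tool(); s=snap('scene'); save(s,'f8.png',(260,160,400,280),5)"
```

```text
352 90 [-0.049 -0.028] 0.341
350 140 [-0.054 -0.031] 0.311
310 180 [-0.082 -0.028] 0.303
315 210 [0.062 0.096] 0.083
240 280 [-0.092  0.015] 0.207
t: 19.7
tcp_pos: [0.5298, 0.0074, 0.0493]
tool_rot: [0.707, 0.024, -0.706, 0.024]
force: [0.1, 0.4, -0.8]
finger_gap: 0.299
t 19.7 tcp [0.5298 0.0074 0.0493] rack [-0.0351  0.0352] jaw yaw rel rack x -1.57 gap 0.299 F [ 0.1  0.4 -0.8] q [-0.2   0.74  1.82  0.    0.59  1.3 ]
[[0.0, 0.07, -1.0], [-0.0, -1.0, -0.07], [-1.0, 0.0, -0.0]]
```

View pics/f8.png

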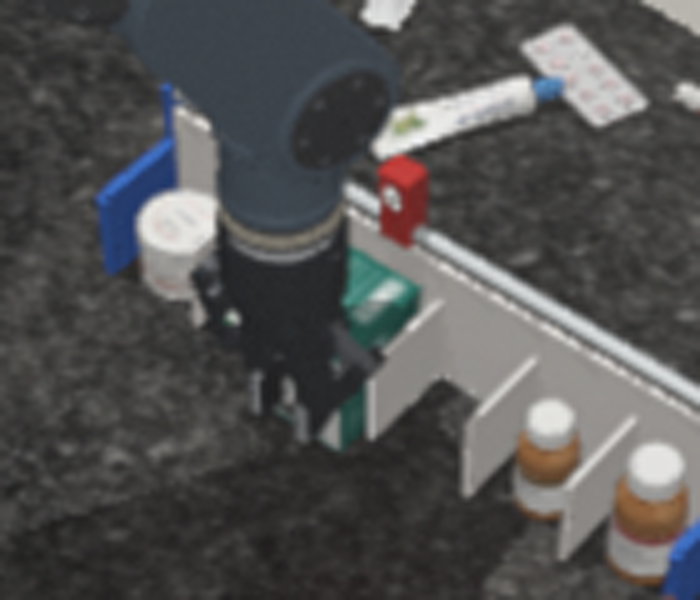

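```bash
python3 -m crank '[0.3,4,0,0,0, 0.3,8,1,0,0, 0.3,11,1,0,0, 0.3,11,1,0,0]'; python3 -m crank '[0.3,1,0,0,0, 0.3,2,0,0,0, 0.3,2,0,0,0]'; python3 -m crank '[0.3,1,0,0,0, 0.3,2,0,0,0, 0.3,2,0,0,0]'
```

```text
t: 20.25
tcp_pos: [0.5382, 0.0087, 0.049]
tool_rot: [-0.705, -0.025, 0.708, -0.024]
force: [-5.2, -2.0, 0.4]
finger_gap: 0.301
t: 20.62
tcp_pos: [0.5382, 0.0088, 0.0488]
tool_rot: [-0.704, -0.025, 0.71, -0.024]
force: [-6.4, -1.5, 2.5]
finger_gap: 0.296
t: 21.0
tcp_pos: [0.5381, 0.009, 0.0486]
tool_rot: [-0.702, -0.025, 0.711, -0.024]
force: [-11.4, -2.7, 5.0]
finger_gap: 0.306
```

```bash
python3 -c "
from h import *
tool(); s=snap('scene'); save(s,'g1.png',(280,170,400,260),6)"
```

```text
t 21.0 tcp [0.5381 0.009  0.0486] rack [-0.0267  0.0363] jaw yaw rel rack x -1.568 gap 0.306 F [-11.4  -2.7   5. ] q [-0.19  0.75  1.78 -0.    0.63  1.31]
[[-0.01, 0.07, -1.0], [0.0, -1.0, -0.07], [-1.0, -0.0, 0.01]]
```

View pics/g1.png

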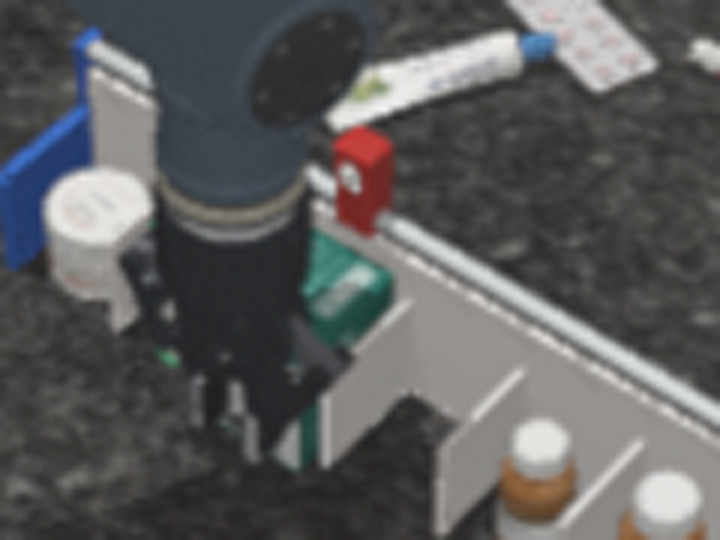

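```bash
python3 -m crank '[0.3,-8,0,0,0, 0.3,-20,-1,0,0, 0.3,-40,-2,0,0, 0.3,-60,-3,10,0, 0.3,-80,-5,50,0, 0.3,-80,-5,100,0, 0.3,-90,-50,140,0, 0.3,-100,-100,150,0, 0.3,-100,-160,150,0, 0.3,-100,-220,150,0]'; python3 -m crank '[0.3,0,-40,0,0, 0.3,0,-40,0,0]'; python3 -c "
from h import *
tool(); s=snap('scene'); save(s,'g2.png',(280,150,400,240),6); s=snap('top'); save(s,'g3.png',(230,180,370,280),5)
print([[round(k,1) for k in proj(s,(*r2w(.068,y),.1))] for y in (.072,0)])"
```

```text
t: 22.3
tcp_pos: [0.4443, -0.2136, 0.2001]
tool_rot: [0.708, 0.024, -0.706, 0.025]
force: [0.5, -1.3, 0.2]
finger_gap: 0.299
t: 22.55
tcp_pos: [0.4448, -0.2553, 0.1996]
tool_rot: [0.708, 0.022, -0.706, 0.024]
force: [0.7, 0.6, 0.3]
finger_gap: 0.298
t 22.55 tcp [ 0.4448 -0.2553  0.1996] rack [-0.1377 -0.2211] jaw yaw rel rack x 1.568 gap 0.298 F [0.7 0.6 0.3] q [-0.74  0.46  1.77 -0.    0.91  0.77]
[[0.0, 0.06, -1.0], [-0.0, -1.0, -0.06], [-1.0, 0.0, -0.0]]
[[np.float64(283.5), np.float64(223.0)], [np.float64(305.9), np.float64(215.0)]]
```

View pics/g2.png

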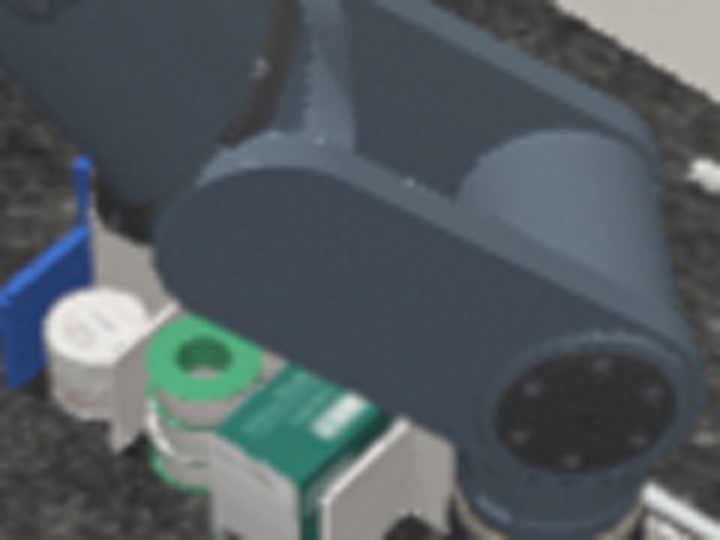

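View pics/g3.png

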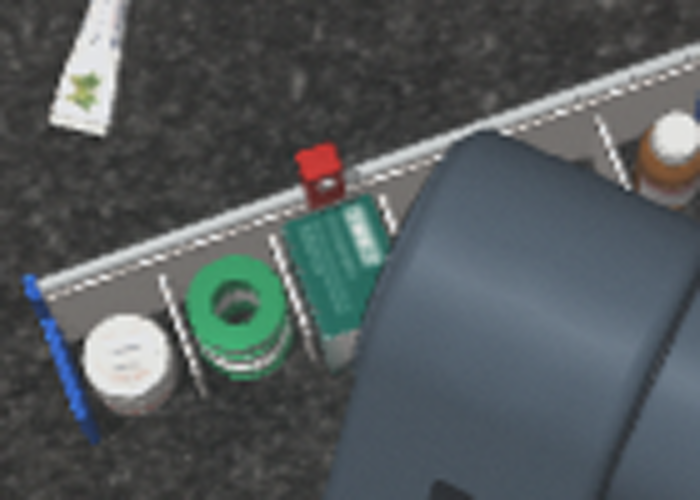

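```bash
python3 -m crank '[0.3,-20,-40,40,0, 0.3,-40,-80,80,0, 0.3,-60,-120,110,0, 0.3,-80,-160,130,0, 0.3,-100,-200,130,0, 0.3,-100,-200,130,0]'; python3 -c "
from h import *
tool(); s=snap('scene'); save(s,'g4.png',(280,150,400,240),6); s=snap('top'); save(s,'g5.png',(270,190,350,260),10)
for x,y,z in [(.068,.065,.084),(.068,.007,.084),(-.01,.065,.084),(-.01,.007,.084),(-.01,.065,0),(-.01,.007,0),(0,.072,0),(0,0,0),(0,0,.07)]: print(x,y,z,[round((a-b+.5)*10) for a,b in zip(proj(s,(*r2w(x,y),z)),(270,190))])"
```

```text
t: 23.4
tcp_pos: [0.3435, -0.4526, 0.3292]
tool_rot: [0.707, 0.023, -0.707, 0.024]
force: [0.2, 0.7, -0.2]
finger_gap: 0.301
t 23.4 tcp [ 0.3435 -0.4526  0.3292] rack [-0.2521 -0.4111] jaw yaw rel rack x 1.57 gap 0.301 F [ 0.2  0.7 -0.2] q [-1.12  0.37  1.49 -0.    1.28  0.39]
[[0.0, 0.07, -1.0], [-0.0, -1.0, -0.07], [-1.0, 0.0, -0.0]]
0.068 0.065 0.084 [165, 343]
0.068 0.007 0.084 [344, 280]
-0.01 0.065 0.084 [252, 574]
-0.01 0.007 0.084 [432, 509]
-0.01 0.065 0 [265, 645]
-0.01 0.007 0 [437, 583]
0 0.072 0 [234, 623]
0 0 0 [447, 547]
0 0 0.07 [443, 485]
```

View pics/g4.png

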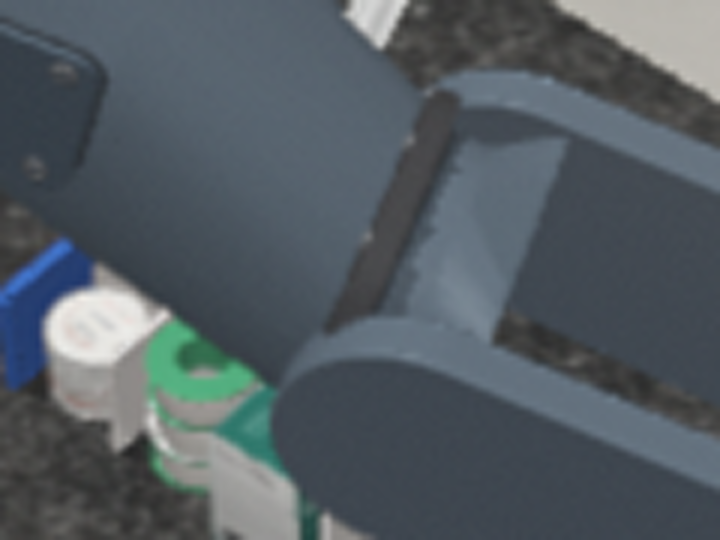

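View pics/g5.png

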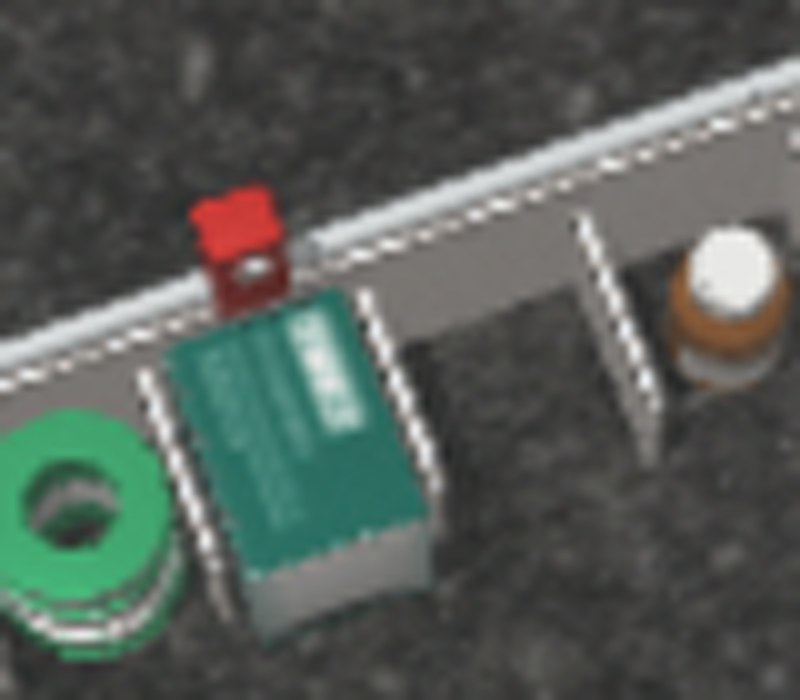

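The carton is in gap 3 in g5, with corners at (168,350), (342,290), (248,577) and (430,513). The marker's top is at (240,220). Depth looks within 1–3 mm of home, so I'll push once more with the fingers shut to confirm it's against the panel.

```bash
python3 -c "
from h import *
tool(); mv(-.13,.036,.2)"; python3 -m crank '[0,20,40,-20,0, 0,40,90,-60,0, 0,60,140,-100,0, 0,80,190,-129,0, 0,90,240,-129,0, 0,90,290,-129,0, 0,90,340,-129,0, 0,90,390,-129,0, 0,91,440,-129,0, 0,91,453,-129,0]'; python3 -c "
from h import *
tool(); mv(-.07,.036,.05)"
```

```text
t 23.5 tcp [ 0.3444 -0.4498  0.3287] rack [-0.251  -0.4084] jaw yaw rel rack x -1.569 gap 0.297 F [-0.2  0.1  0.7] q [-1.11  0.37  1.49  0.    1.28  0.39]
[[-0.0, 0.07, -1.0], [0.0, -1.0, -0.07], [-1.0, -0.0, 0.0]]
delta mm [  90.7  451.5 -128.7]
t: 24.75
tcp_pos: [0.433, 0.0057, 0.2003]
tool_rot: [-0.706, -0.027, 0.707, -0.026]
force: [-0.2, -0.1, 0.6]
finger_gap: 0.002
t 24.75 tcp [0.433  0.0057 0.2003] rack [-0.1318  0.0401] jaw yaw rel rack x -1.563 gap 0.002 F [-0.2 -0.1  0.6] q [-0.25  0.37  1.96  0.    0.82  1.25]
[[-0.0, 0.08, -1.0], [0.0, -1.0, -0.08], [-1.0, -0.0, 0.0]]
delta mm [ 6.190e+01  1.000e-01 -1.503e+02]
```

```bash
python3 -m crank '[0,0,-1,-40,0, 0,0,-1,-80,0, 0,0,-1,-120,0, 0,0,-1,-148,0, 0,20,0,-148,0, 0,45,1,-148,0, 0,70,3,-148,0, 0,88,4,-148,0, 0,94,4,-148,0, 0,94,4,-148,0]'; python3 -c "
from h import *
tool()";  python3 -m crank '[0,3,0,0,0, 0,6,0,0,0, 0,9,0,0,0, 0,9,0,0,0]';python3 -m crank '[0,3,0,0,0, 0,6,0,0,0, 0,6,0,0,0]'
```

```text
t: 26.0
tcp_pos: [0.5286, 0.0056, 0.0523]
tool_rot: [-0.706, -0.025, 0.707, -0.024]
force: [-0.3, -0.4, 0.8]
finger_gap: 0.005
t 26.0 tcp [0.5286 0.0056 0.0523] rack [-0.0364  0.0336] jaw yaw rel rack x -1.569 gap 0.005 F [-0.3 -0.4  0.8] q [-0.2   0.73  1.82 -0.    0.6   1.3 ]
[[-0.0, 0.07, -1.0], [0.0, -1.0, -0.07], [-1.0, -0.0, 0.0]]
t: 26.5
tcp_pos: [0.5383, 0.0054, 0.0523]
tool_rot: [0.707, 0.024, -0.707, 0.024]
force: [0.4, -1.0, -0.2]
finger_gap: 0.0
t: 26.88
tcp_pos: [0.5382, 0.0062, 0.0515]
tool_rot: [-0.702, -0.026, 0.711, -0.024]
force: [-9.5, -0.8, 3.5]
finger_gap: -0.004
```

```bash
python3 -m crank '[0,-8,0,0,0, 0,-20,-1,0,0, 0,-40,-2,0,0, 0,-60,-3,10,0, 0,-80,-5,50,0, 0,-80,-5,100,0, 0,-90,-50,140,0, 0,-100,-100,170,0, 0,-120,-160,200,0, 0,-140,-220,220,0]'; python3 -m crank '[0,-10,-60,20,0, 0,-30,-120,40,0, 0,-50,-180,60,0, 0,-50,-220,60,0, 0,-50,-220,60,0]'; python3 -c "
from h import *
tool(); s=snap('top'); save(s,'h1.png',(200,180,480,340),2.8)
save(s,'h2.png',(270,190,350,260),10)"
```

```text
t: 28.12
tcp_pos: [0.407, -0.206, 0.2703]
tool_rot: [0.708, 0.024, -0.706, 0.025]
force: [0.6, -0.2, -0.5]
finger_gap: 0.004
t: 28.75
tcp_pos: [0.3566, -0.4282, 0.329]
tool_rot: [0.707, 0.022, -0.706, 0.024]
force: [-0.6, 0.5, 0.2]
finger_gap: 0.001
t 28.75 tcp [ 0.3566 -0.4282  0.329 ] rack [-0.2373 -0.3877] jaw yaw rel rack x 1.568 gap 0.001 F [-0.6  0.5  0.2] q [-1.08  0.36  1.52 -0.    1.27  0.43]
[[0.0, 0.06, -1.0], [-0.0, -1.0, -0.06], [-1.0, 0.0, -0.0]]
```

View pics/h1.png

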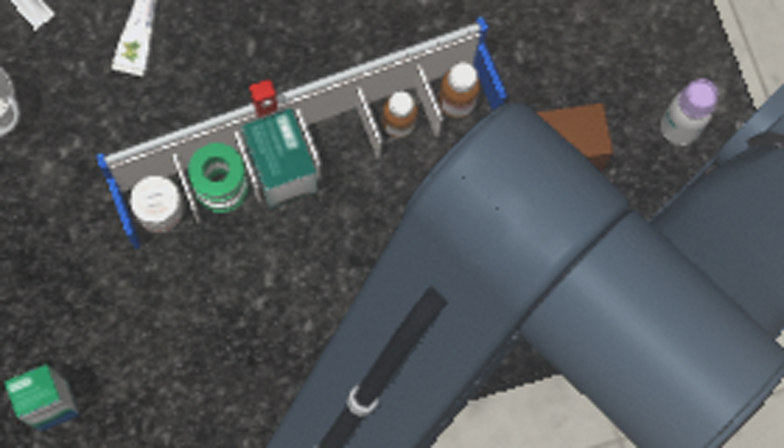

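View pics/h2.png

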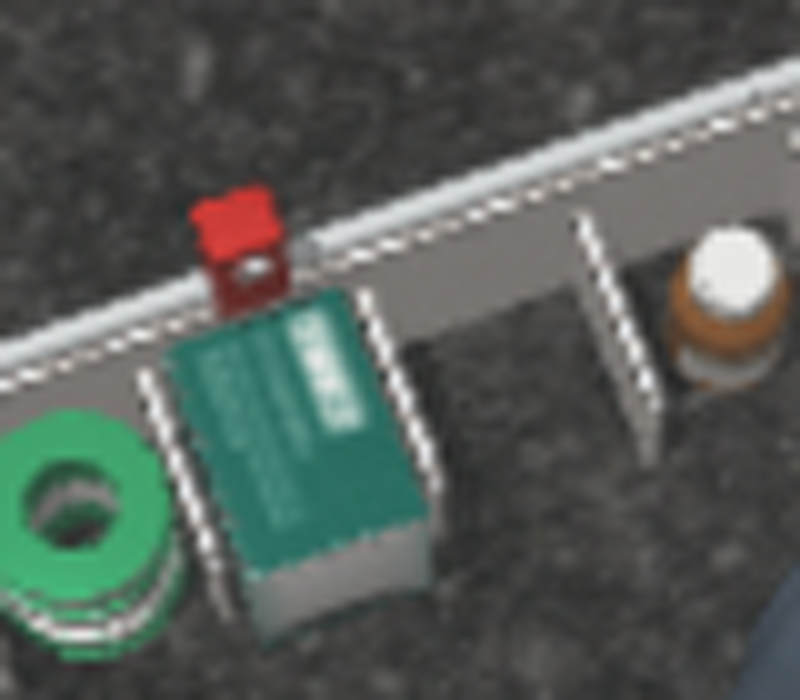

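The image is unchanged from before the second push: the carton is in gap 3 against the panel and the marker is above it. The bottles, tape, jar, syrup and slim carton stand where they were. Handing in.

```bash
python3 -c "
from h import *
print(workorder.sign_off())"
```

```text
the job is handed in; nothing more can be done
None
```

I slid the red marker to the third gap with the shut fingertips, then pushed the dark green carton in front of that gap and straight in to the back panel. The job was handed in at about 29 s of the 72 s allowed; the hand-in gives no verdict.

- **Marker:** in the top view its centre matched y ≈ 36 mm, the middle of the third gap, and it had not moved in the last picture.
- **Carton:** it stands upright in the third gap, straight to within what the picture shows. A second push, with the fingers shut, stopped at the same place as the first (tool x = 0.538 m, about 10 N), and the carton did not move.
- **Bystanders:** all six look where they stood at the start. I compared them by eye and did not measure them.

**Where checks disagreed:** my depth measurements did not quite agree. The carton's top edges and the panel edge put it 1 to 3 mm from home, and one reading at the divider noses put it 3 to 4 mm short. The arm's stopping point also suggested it was short, by 5 to 6 mm. I relied on the repeated firm stop, because nothing but the panel should block the carton there.

The first push left the carton a few millimetres too far right, so I nudged it left once before pushing it in.

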